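# Switch on the guarded power toggle

## Task

Switch on the power at the taller grey control box: lift its hinged guard by the lip with the outside of a finger and keep it up, push the toggle beneath it fully over towards the back (the hinge side), then take the finger out so that the guard drops fully shut over it. Nothing is gripped, picked up or forced: do not push the box about, and leave the lower box with its bare toggle and all the other things on the worktop as they are.

Things in the scene. Friction and masses are not known exactly. Their poses are not given: they have to be found in the camera images.
- control_box: the taller grey control box, 130 mm wide (y), 90 mm deep (x), 80 mm high, about 3 kg, loose on rubber feet. Origin: centre of its underside; its x axis points from its front (guard lip, robot side) to its back (hinge), z up. On its top panel stands a toggle under a hinged guard; beside the toggle run two fixed rails 25 mm high, 72 mm apart inside, open in front.
- guard (a joint): opening angle of the guard, rad: 0 = shut, stop at 1.1. A light hood (about 60 g), it swings up and back about its hinge, has no spring, and falls shut by its weight from any angle when let go.
- guard_top (a point): centre of the upper face of the guard's top plate (78 mm wide, 56 mm long; 53 mm above the panel when shut). Two cheeks (72 mm apart inside) and a front skirt reach from it down to 28 mm above the panel; from the skirt's foot a flat lip juts 11 mm forward.
- guard_hinge (a point): middle of the guard's hinge axis, which is parallel to the box's y axis: above the box's centre, 26 mm above its panel (106 mm above the underside). Does not move with the guard.
- guard_lip (a point): middle of the front edge of the guard's lip (a 6 mm metal bead, 78 mm wide), half-way through its thickness. Moves with the guard. Shut, it is 66 mm in front of the hinge axis, 3.5 mm above it, and 21 mm in front of the box's front face, so that a fingertip fits underneath.
- toggle (a joint): angle of the toggle under the guard, rad: near 0 = off, leaning towards the front of the box (13 degrees from upright), 0.44 = fully on, leaning as far towards the back (the hinge). It stays where it is left; about 1 to 2 N moves it.
- toggle_tip (a point): centre of the ball (10 mm wide) at the end of the toggle under the guard. The lever is 7 mm thick, 36 mm from pivot to ball centre; the pivot is 6 mm above the panel and 34 mm in front of the guard's hinge axis, on the middle line of the box.
- low_box: the lower grey box, 110 mm wide, 80 mm deep, 50 mm high, loose, about 2 kg: to be left alone. Origin at the centre of its underside, axes as those of the taller box.
- bare_toggle (a joint): angle of the bare, unguarded toggle on the lower box, rad: near 0 as found; to be left alone.
- bare_toggle_tip (a point): centre of the ball at the end of the bare toggle on the lower box.
- crucible: bystander: white lidded crucible, 45 mm wide, 49 mm tall, standing loose on the worktop; origin at the centre of its underside.
- moisture_tin_0: bystander: round open metal tin, 60 mm wide, 26 mm tall, standing loose on the worktop; origin at the centre of its underside.
- petri_dish_0: bystander: clear round dish, 69 mm wide, 15 mm tall, standing loose on the worktop; origin at the centre of its underside.
- beaker_100: bystander: small glass beaker, 55 mm wide, 70 mm tall, standing loose on the worktop; origin at the centre of its underside.
- sample_jar_0: bystander: jar with red screw cap, 56 mm wide, 76 mm tall, standing loose on the worktop; origin at the centre of its underside.
- dropper_vial_3: bystander: slim dropper vial with red top, 29 mm wide, 89 mm tall, standing loose on the worktop; origin at the centre of its underside.
- tape_roll: bystander: roll of tape lying flat, 108 mm wide, 24 mm tall, standing loose on the worktop; origin at the centre of its underside.

How it is judged:
By the outcome, as a careful person would: the job done as asked, in the order asked, and still so for the second after the job is handed in, with the robot touching nothing.
It also fails if it takes over 35 s, if anything falls off the work surface, if the arm or the gripper's body presses on something with over 40 N, if the wrist force passes 120 N, or if a joint passes its speed limit or range.

## Robot

A 6-joint arm with a two-finger parallel gripper is mounted at the origin on a cart in front of the work surface, level with it; the furniture and walls round the work are solid. World frame = base frame: x ahead of the robot, y to its left, z up, the work surface at z = 0. Lengths are in m, angles in degrees, forces in N, time in s.
With the tool pointing down it reaches from about 0.375 to 0.9 m from the base axis. Payload 3.1 kg.
Tool frame: the origin (TCP) lies on the centre line of the jaws, within the pads' length; the fingertips stand 14 mm ahead of it and the grasp point (between the pads) lies 5 mm behind it (bot.tips_ahead is the distance from the TCP to the fingertips, in m); z points along the fingers, y is the line along which they close (so a half turn about z gives the same grasp; the last joint's range is limited). The gripper opens to 87 mm and grips with 3 to 60 N. Pads are 19 mm wide; open, the fingers measure 117 mm over their backs; the gripper's body (75 mm by 190 mm) begins 51 mm behind the grasp point.
Start: joints at [58.642, 30.224, 82.088, -0, 67.689, -10.227], TCP at [0.225, 0.583, 0.212] pointing down, gripper open.
Joint ranges: [-176.69, 176.69], [-43.24, 126.21], [12.49, 139.97], [-82, 262], [0, 151.66], [-163.58, 163.58]. Speed limits (degrees/s): [159.86, 159.86, 180, 180, 180, 180].

## Interface

Orientations are given as a 3x3 rotation matrix whose columns are the frame's x, y, z axes.
In Python, from rig import bot gives the robot as it stands.
- The arm moves only by the tool play_rows, never from a script. Its argument "moves" is a list that holds one entry, the list of rows, each a list of 6 numbers: the shift along the tool's x, y, z in mm, then the turn, a rotation vector about the tool's x, y, z in rad. A call has 1 to 5 rows; each row shifts and turns the commanded pose from where the row before left it, along the tool's axes as they then stand; what a row does not reach is not made up. A row lasts 1/10 s, in which the tool goes at most 50 mm and 8.59 degrees, less where a joint would pass 70% of its speed; a pose out of reach is approached as far as the arm can. A call with a gripper value outside its range is refused whole. "fingers" is the opening, from -1 (shut) to 1 (fully open), set as the call begins (left out, the last holds). The fingers move at their own pace and stop on an object; the grip force is fixed at half the most. Time passes only in rows, so rows that do not move let the fingers close. It gives the time, the measured TCP pose, the force, the opening and the grip force at its end, in the units of the state.
- bot.read_state(): the state, without advancing time (a new reading comes with each control period).
- bot.capture(name): name is "scene" or "top" or "wrist"; returns a dict with "image" (420x560x3 uint8, blue, green, red), "fx", "fy", "cx", "cy" (pixels), "R" (3x3) and "t" (3): a world point X has camera coordinates R X + t. Camera axes: x right, y down, z forward; pixel columns grow to the right and rows downward; lengths in m; the calibration is good to about 2 mm. A picture is of the moment at which its call begins. There is no depth.
- bot.hand_in(): hands the job in; it is judged then, once.
Trained networks look in a picture, given as the dict that the camera call returned (one of the last four; its "shot" number tells which), for a name from the list of things; names that differ only in an ending like _2 or _b are one class to them, and where a whole thing is asked for, a point or a joint stands for the part that bears it (a point fixed in the world has none). Each returns a list of dicts, best first, with "confidence" (0 to 1); they miss things now and then, are a little off and sometimes report something else, mostly with a low value. They report only what shows in the picture. A call takes as long as a camera call.
- bot.search_frame(picture, query): "centre" ([column, row] in pixels, amid what is visible of it).
- bot.silhouettes(picture, query): "pixels" (420x560 bool, what is visible of it) and "centre" ([column, row] in pixels, amid what is visible of it).
- bot.pinpoint(picture, query): "centre" ([column, row] in pixels: a listed point, or the origin of a listed thing).
The state is a dict: "time_s": time; "joint_positions": joint angles; "qvel": joint speeds; "tau": joint torques, N m; "position": TCP position; "tcp_rot": TCP orientation; "force": force on the tool from outside, world axes, zero at the start; "moment": the same for the moment, N m; "opening": opening from 0.0 (shut) to 1.0 (fully open); "grasp_force": force on a finger pad.
Only numpy, scipy, OpenCV 4.12 (cv2) and the standard library are available. Lean on these libraries where they do the work, as an engineer would, in place of code of your own. Each camera call takes 0.05 s, during which the arm holds its last target. There are 200 camera calls.

## Working session

There is one attempt and no reset: what is moved stays moved. The work goes in short steps, Python scripts to look and compute and a tool call to move; the robot and the scene stay as the last step left them, time stands still between calls to the robot, and variables do not carry over. Pictures are saved under pics/ and viewed, at most 10 in all, crops included, and the job is handed in when it is done.

Besides the shell and the picture viewer there is one more tool, called after ">>>" as name(argument=value, ...) on one line, values as JSON. play_rows: Moves the arm, as the interface text tells. Its arguments: {"type":"object","properties":{"moves":{"type":"array","items":{"type":"array","items":{"type":"array","items":{"type":"number"}}}},"fingers":{"type":"number"}},"required":["moves"]}

```bash
mkdir -p pics; ls
cat > h.py <<'E'
import numpy as np, cv2
from rig import bot
def tri(obs):
    # obs: list of (pic,(u,v))
    A=[];b=[]
    for p,(u,v) in obs:
        R=np.array(p["R"]);t=np.array(p["t"])
        d=R.T@np.array([(u-p["cx"])/p["fx"],(v-p["cy"])/p["fy"],1.]);d/=np.linalg.norm(d)
        c=-R.T@t;P=np.eye(3)-np.outer(d,d);A.append(P);b.append(P@c)
    X=np.linalg.lstsq(np.vstack(A),np.hstack(b),rcond=None)[0]
    return X,np.linalg.norm(np.vstack(A)@X-np.hstack(b))
def atz(p,uv,z):
    R=np.array(p["R"]);t=np.array(p["t"]);c=-R.T@t
    d=R.T@np.array([(uv[0]-p["cx"])/p["fx"],(uv[1]-p["cy"])/p["fy"],1.])
    return c+d*(z-c[2])/d[2]
def proj(p,X):
    q=np.array(p["R"])@X+np.array(p["t"]);return np.array([p["fx"]*q[0]/q[2]+p["cx"],p["fy"]*q[1]/q[2]+p["cy"]])
E
python3 - <<'E'
from h import *
np.set_printoptions(precision=4,suppress=True)
ps={n:bot.capture(n) for n in("scene","top")}
for n,p in ps.items():
    cv2.imwrite(f"pics/{n}0.png",p["image"]); print(n,-np.array(p["R"]).T@p["t"])
for q in ["control_box","guard_top","guard_hinge","guard_lip","toggle_tip","low_box","bare_toggle_tip","crucible","moisture_tin_0","petri_dish_0","beaker_100","sample_jar_0","dropper_vial_3","tape_roll"]:
    o=[]
    for n,p in ps.items():
        r=bot.pinpoint(p,q)
        if r: o.append((p,r[0]["centre"])); print(q,n,np.round(r[0]["centre"],1),round(r[0]["confidence"],2),len(r))
    if len(o)==2: print("   ",*tri(o), atz(ps["top"],o[1][1],0))
    elif o: print("   z0",atz(*o[0],0))
s=bot.read_state();print(s["position"],s["tcp_rot"],s["force"],s["opening"])
E
```

```text
pics
scene [-0.2821 -0.4832  0.9982]
top [0.2743 0.0588 1.3697]
control_box scene [284.2 217. ] 0.79 2
control_box top [271.8 195.8] 0.72 1
    [ 0.5889  0.0616 -0.0109] 0.002484487966695279 [0.5876 0.0603 0.    ]
guard_top scene [279.1 180.3] 0.97 1
guard_top top [270.2 190.6] 0.6 1
    [0.5694 0.065  0.1326] 0.003244732593767882 [0.6028 0.0638 0.    ]
guard_hinge scene [285.6 183.7] 0.61 1
guard_hinge top [268.7 185.5] 0.6 1
    [0.5931 0.0651 0.103 ] 0.002478797929598876 [0.6177 0.067  0.    ]
guard_lip top [275.2 211. ] 0.97 1
   z0 [0.5438 0.0536 0.    ]
low_box scene [363.1 253.3] 0.93 1
low_box top [357.  192.9] 0.6 3
    [ 0.5805 -0.1781 -0.0043] 0.0006778646978386474 [ 0.5799 -0.1778  0.    ]
bare_toggle_tip scene [363.7 235.4] 0.53 1
bare_toggle_tip top [366.5 261.5] 0.15 1
    [ 0.3952 -0.1882  0.2225] 0.06980031665393738 [ 0.3876 -0.1847  0.    ]
crucible scene [283.3 272.4] 0.51 1
crucible top [314.5 258.8] 0.73 2
    [ 0.4057 -0.0463  0.0104] 0.005061800980189334 [ 0.4044 -0.0444  0.    ]
moisture_tin_0 scene [231.6 253.5] 0.92 2
moisture_tin_0 top [258.5 264. ] 0.8 1
 
[... 286 characters left out ...]
.9 248.4] 0.95 2
    [ 0.4517  0.2562 -0.0112] 0.005000819175256424 [0.4528 0.2521 0.    ]
sample_jar_0 scene [391.3 304.9] 0.74 2
sample_jar_0 top [403.1 232.1] 0.75 1
    [ 0.4651 -0.2991 -0.0007] 0.009157967767974541 [ 0.4612 -0.2933  0.    ]
dropper_vial_3 scene [365.  203.9] 0.82 1
dropper_vial_3 top [321.4 142.7] 0.67 2
    [ 0.7383 -0.097  -0.0013] 0.010233766855094582 [ 0.7332 -0.0909  0.    ]
tape_roll scene [141.1 208.3] 0.73 1
tape_roll top [147.3 275.4] 0.93 2
    [ 0.3933  0.4079 -0.0027] 0.0061401525671766965 [0.39   0.4103 0.    ]
[0.2253 0.583  0.2123] [[-0.9328  0.3605  0.    ]
 [ 0.3605  0.9328 -0.    ]
 [-0.     -0.     -1.    ]] [-0.5802  0.5294  0.1883] 0.999327291636743
```

Run:
```python
import cv2,numpy as np
a=cv2.imread("pics/scene0.png")[140:330,170:430]; b=cv2.imread("pics/top0.png")[120:310,170:430]
a=cv2.resize(a,(780,570),interpolation=cv2.INTER_CUBIC);cv2.imwrite("pics/sc1.png",a)
b=cv2.resize(b,(780,570),interpolation=cv2.INTER_CUBIC);cv2.imwrite("pics/tp1.png",b)
```

```text
(no output)
```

View pics/sc1.png

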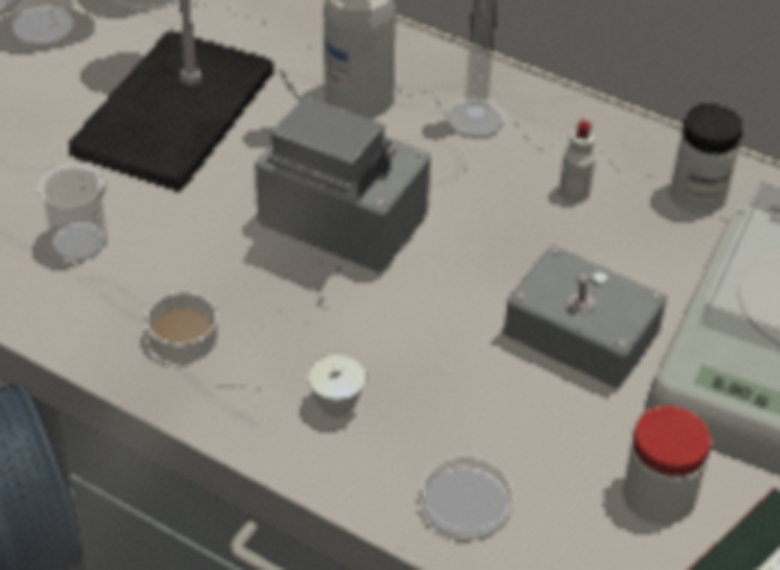

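View pics/tp1.png

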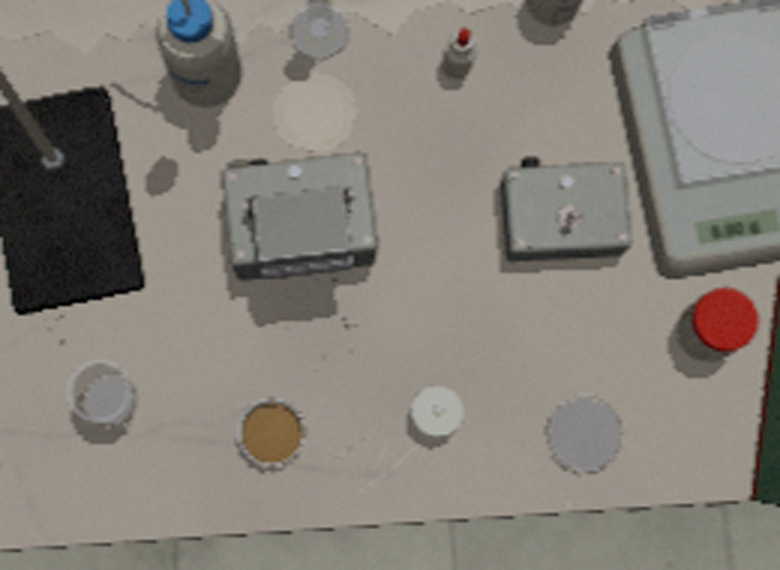

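The scene view shows the tall box with its guard at crop (325,145), clear of other things in front. In the top view its front edge runs from (238,275) to (372,263), so the yaw is about +6°. The tin (270,432) and crucible (437,412) are low and sit in front of it.

Next I'll work out the approach waypoint.

```bash
cat >> h.py <<'E'
from scipy.spatial.transform import Rotation as Ro
def box(cfg): # hinge x,y, yaw deg
    hx,hy,yaw=cfg; c,s=np.cos(np.radians(yaw)),np.sin(np.radians(yaw))
    return np.array([[c,-s,0],[s,c,0],[0,0,1]]),np.array([hx,hy,0])
def pose(cfg,tx,ty,tz,phi): # finger-tip centre in box coords (mm), tilt below horizontal (deg)
    B,o=box(cfg); f=np.radians(phi)
    z=np.array([np.cos(f),0,-np.sin(f)]);y=np.array([0,1.,0]);x=np.cross(y,z)
    R=B@np.stack([x,y,z],1); T=o+B@np.array([tx,ty,tz])/1e3
    return T-bot.tips_ahead*R[:,2],R
def delta(P,R,P0,R0):
    return np.r_[R0.T@(P-P0)*1e3, Ro.from_matrix(R0.T@R).as_rotvec()]
def now():
    s=bot.read_state();return np.array(s["position"]),np.array(s["tcp_rot"])
E
python3 - <<'E'
from h import *
np.set_printoptions(precision=3,suppress=True)
p=bot.capture("top")
for q,z in(("guard_hinge",.106),("guard_lip",.1095),("guard_top",.133),("control_box",0)):
    r=bot.pinpoint(p,q);print(q,[atz(p,i["centre"],z) for i in r])
r=bot.silhouettes(p,"low_box")[0];
for q in("control_box","guard_top"):
    r=bot.silhouettes(p,q)[0]; m=r["pixels"].astype(np.uint8);print(q,cv2.minAreaRect(cv2.findNonZero(m)))
cfg=(.593,.063,6); print("tips",bot.tips_ahead)
P0,R0=now()
P,R=pose(cfg,-150,0,170,45); print(P,R); print(delta(P,R,P0,R0))
# yaw-only stage
E
```

```text
guard_hinge [array([0.59 , 0.061, 0.106]), array([ 0.711, -0.08 ,  0.106]), array([0.39 , 0.101, 0.106])]
guard_lip [array([ 0.699, -0.074,  0.109])]
guard_top [array([0.568, 0.061, 0.133])]
control_box [array([0.579, 0.067, 0.   ])]
control_box ((268.9402770996094, 191.60400390625), (38.980133056640625, 49.15754318237305), 86.18592071533203)
guard_top ((270.1308288574219, 197.54617309570312), (28.403953552246094, 31.380786895751953), 82.87498474121094)
tips 0.014
[0.434 0.046 0.18 ] [[-0.703 -0.105  0.703]
 [-0.074  0.995  0.074]
 [-0.707  0.    -0.707]]
[-388.127 -425.348   32.451   -0.186   -0.77    -0.449]
```

>>> play_rows(moves=[[[-31,-34,0,0,0,0],[-31,-34,0,0,0,0],[-31,-34,0,0,0,0],[-31,-34,0,0,0,0],[-31,-34,0,0,0,0]]], fingers=-1)

```text
time_s: 2.4
position: [0.309, 0.367, 0.2126]
tcp_rot: [[-0.933, 0.36, 0.001], [0.36, 0.933, 0.0], [-0.001, 0.001, -1.0]]
force: [0.7, 0.3, 0.2]
opening: 0.629
grasp_force: 0.0
```

>>> play_rows(moves=[[[-31,-34,0,0,0,0],[-31,-34,0,0,0,0],[-31,-34,0,0,0,0],[-31,-34,0,0,0,0],[-31,-34,0,0,0,0]]])

```text
time_s: 2.9
position: [0.3925, 0.1524, 0.2127]
tcp_rot: [[-0.933, 0.36, 0.001], [0.36, 0.933, 0.0], [-0.001, 0.001, -1.0]]
force: [0.4, 0.4, 0.2]
opening: 0.17
grasp_force: 0.0
```

>>> play_rows(moves=[[[-31,-34,0,0,0,0],[-31,-34,0,0,0,0],[0,0,0,0,0,-0.14],[0,0,0,0,0,-0.14],[0,0,0,0,0,-0.14]]])

```text
time_s: 3.4
position: [0.4255, 0.0675, 0.2125]
tcp_rot: [[-0.998, -0.055, 0.0], [-0.055, 0.998, 0.0], [-0.0, 0.0, -1.0]]
force: [0.2, 1.0, -0.0]
opening: 0.011
grasp_force: 0.0
```

>>> play_rows(moves=[[[0,0,0,0,-0.13,-0.05],[0,0,0,0,-0.13,0],[0,0,0,0,-0.13,0],[0,0,0,0,-0.13,0],[0,0,0,0,-0.13,0]]])

```text
time_s: 3.9
position: [0.4269, 0.0806, 0.2145]
tcp_rot: [[-0.864, -0.122, 0.489], [-0.093, 0.992, 0.083], [-0.495, 0.026, -0.868]]
force: [0.9, 1.5, 0.4]
opening: 0.005
grasp_force: 0.0
```

Run:
```python
from h import *
np.set_printoptions(precision=3,suppress=True)
s=bot.read_state();print(s["time_s"],s["position"],s["joint_positions"],s["force"],s["opening"])
print(np.array(s["tcp_rot"]))
cfg=(.591,.062,6);P,R=pose(cfg,-150,0,170,45);print(delta(P,R,*now()))
p=bot.capture("wrist");cv2.imwrite("pics/w1.png",p["image"])
for q in("guard_hinge","guard_lip","guard_top","control_box"):
    for r in bot.pinpoint(p,q): print(q,r["centre"],r["confidence"])
print(-np.array(p["R"]).T@p["t"])
```

```text
3.9 [0.427 0.081 0.215] [ -12.252    7.734  130.52    38.199   17.39  -143.126] [0.862 1.499 0.419] 0.004728898210228768
[[-0.864 -0.122  0.489]
 [-0.093  0.992  0.083]
 [-0.495  0.026 -0.868]]
[ 16.035 -36.546  29.62    0.032  -0.267  -0.002]
guard_lip [250.7, 220.6] 0.73
guard_top [254.5, 261.3] 0.91
guard_top [161.5, 254.1] 0.33
control_box [255.3, 197.5] 0.74
control_box [45.5, 221.2] 0.71
[0.275 0.058 0.325]
```

View pics/w1.png

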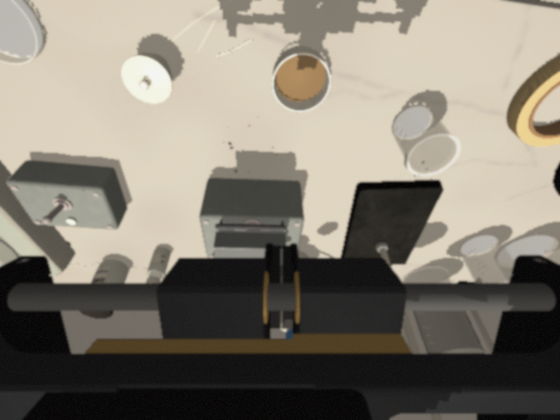

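The wrist view shows the box front face at (250,205) and the lip at (250,222), with the closed fingers at (282,290) partly hiding the guard. Joint 5 nears 0° as the tool tilts, so I'll hold about 60° tilt. Now I'll refine the lip position and yaw.

Run:
```python
from h import *
np.set_printoptions(precision=4,suppress=True)
p=bot.capture("wrist")
r=bot.pinpoint(p,"guard_lip");print([ (atz(p,i["centre"],.1095),i["confidence"]) for i in r])
r=bot.pinpoint(p,"guard_top");print([ (atz(p,i["centre"],.133),i["confidence"]) for i in r])
r=bot.pinpoint(p,"control_box");print([ (atz(p,i["centre"],0),i["confidence"]) for i in r])
im=p["image"][165:265,190:320]
im=cv2.resize(im,None,fx=6,fy=6,interpolation=cv2.INTER_CUBIC)
im=cv2.convertScaleAbs(im,alpha=2.0)
# overlay model for cfg guess
for cfg,col in(((.591,.062,6),(0,0,255)),):
    B,o=box(cfg)
    def L(a,b):
        q=[tuple(int(k) for k in (proj(p,o+B@np.array(v)/1e3)-[190,165])*6+3) for v in(a,b)];cv2.line(im,*q,col,1)
    L((-66,-39,109.5),(-66,39,109.5));L((-45,-65,80),(-45,65,80));L((-45,-65,0),(-45,65,0));L((-45,65,80),(-45,65,0));L((-45,-65,80),(-45,-65,0));L((-56,-39,133),(-56,39,133))
cv2.imwrite("pics/w2.png",im)
```

```text
[(array([0.5231, 0.064 , 0.1095]), 0.64)]
[(array([0.5597, 0.0651, 0.133 ]), 0.66)]
[(array([0.5917, 0.0656, 0.    ]), 0.79)]
```

View pics/w2.png

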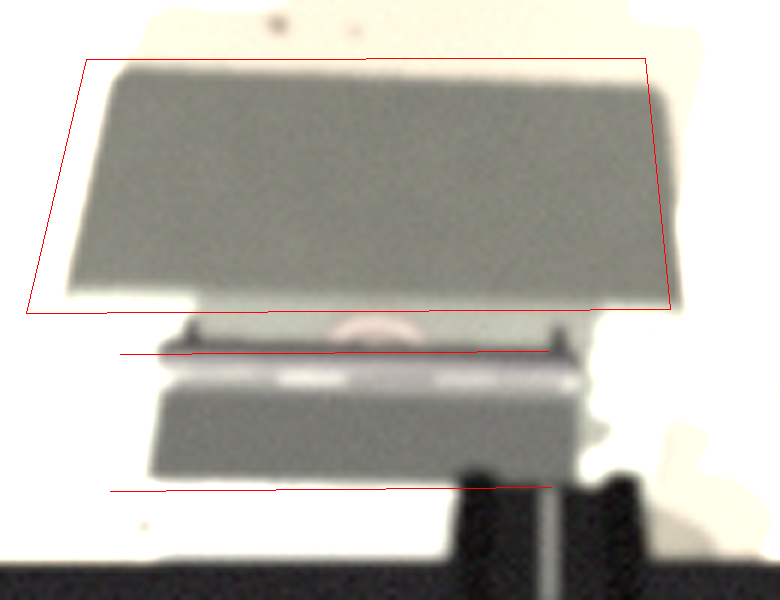

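Run:
```python
from h import *
from scipy.optimize import least_squares
np.set_printoptions(precision=4,suppress=True)
p=bot.capture("wrist")
ob=[((-66,-39,109.5),(163,362)),((-66,39,109.5),(580,377)),((-56,-39,133),(150,476)),((-45,-65,80),(68,295)),((-45,65,80),(682,308)),((-45,-65,0),(116,66)),((-45,65,0),(664,84))]
f0=lambda c:np.r_[[proj(p,box(c[:3])[1]+box(c[:3])[0]@np.array(m)/1e3+np.array([0,0,c[3] if len(c)>3 else 0]))-(np.array(u)-3)/6-[190,165] for m,u in ob]].ravel()
for x0 in([.59,.06,5],[.59,.06,5,0]):
    r=least_squares(f0,x0,x_scale=[.01,.01,1,.01][:len(x0)]);print(r.x,r.fun)
```

```text
[0.5922 0.0659 2.796 ] [-0.6538 -1.3633  1.0375 -1.7957 -0.4502  2.5369 -2.2281  2.1958  2.4876
  3.3205 -0.7789 -2.0261  0.7821 -1.2167]
[ 0.6013  0.0659  3.0496 -0.0089] [ 0.3552 -1.8749 -0.588  -2.572   0.7031  1.1243 -0.6256  2.0565  0.4993
  2.7718  0.3321 -0.8716 -0.8204 -0.5018]
```

```bash
cat >> h.py <<'E'
CFG=(.592,.0645,4)
def cpose(cx,cz,phi=60,y=0):
    f=np.radians(phi); return pose(CFG,cx-9.5*np.sin(f),y,cz-9.5*np.cos(f),phi)
def cnow(): # corner in box coords mm, tilt
    P,R=now();B,o=box(CFG);C=P+R[:,2]*bot.tips_ahead-R[:,0]*.0095
    return B.T@(C-o)*1e3, np.degrees(np.arcsin(-R[2,2]))
E
python3 - <<'E'
from h import *
np.set_printoptions(precision=3,suppress=True)
print(cnow(),delta(*cpose(-95,90),*now()))
E
```

```text
(array([-146.143,   28.266,  207.48 ]), np.float64(60.30039587065919)) [ 14.752 -32.958 125.972   0.049  -0.007   0.034]
```

>>> play_rows(moves=[[[3,-7,25,0.01,0,0.007],[3,-7,25,0.01,0,0.007],[3,-7,25,0.01,0,0.007],[3,-7,25,0.01,0,0.007],[3,-5,26,0.009,-0.007,0.006]]])

```text
time_s: 4.9
position: [0.4941, 0.0635, 0.1302]
tcp_rot: [[-0.888, -0.059, 0.456], [-0.058, 0.998, 0.016], [-0.456, -0.012, -0.89]]
force: [0.9, -0.4, 0.3]
opening: 0.005
grasp_force: 0.0
```

>>> play_rows(moves=[[[0,0,0,0,0,0]]])

```text
time_s: 5.0
position: [0.4952, 0.0635, 0.1298]
tcp_rot: [[-0.888, -0.06, 0.456], [-0.059, 0.998, 0.017], [-0.456, -0.012, -0.89]]
force: [0.3, 0.0, 0.4]
opening: 0.005
grasp_force: 0.0
```

Run:
```python
from h import *
np.set_printoptions(precision=3,suppress=True)
s=bot.read_state();print(s["time_s"],np.array(s["joint_positions"]),s["force"])
print(cnow(),delta(*cpose(-95,90),*now()))
p=bot.capture("scene");im=p["image"]
B,o=box(CFG)
c=proj(p,o+B@np.array([-60,0,100])/1e3).astype(int);print(c)
im=cv2.resize(im[c[1]-50:c[1]+50,c[0]-65:c[0]+65],None,fx=6,fy=6,interpolation=cv2.INTER_CUBIC);cv2.imwrite("pics/s3.png",cv2.convertScaleAbs(im,alpha=1.6))
```

```text
5.0 [  -8.749   24.755  125.948   62.419    5.562 -163.48 ] [0.324 0.015 0.426]
(array([-81.805,   5.551, 121.68 ]), np.float64(62.86732102292589)) [26.859 -5.546 22.76  -0.015 -0.05  -0.003]
[273 198]
```

View pics/s3.png

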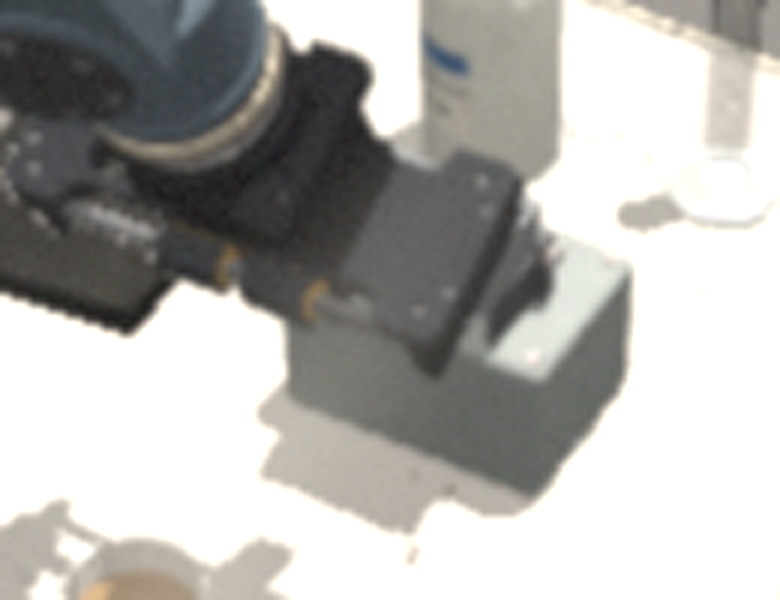

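The forearm is almost aligned with the tool and joint 6 is at its limit. I'll use a 75° tilt instead, lift along the guard's arc, and start from slightly further back.

Run:
```python
from h import *
np.set_printoptions(precision=3,suppress=True)
print(delta(*cpose(-90,100,75),*now()))
```

```text
[12.848 -6.092 15.059 -0.014  0.211 -0.005]
```

>>> play_rows(moves=[[[5,-2,2,0,0.07,0],[5,-2,3,0,0.07,0],[3,-2,5,-0.014,0.07,-0.005],[0,0,5,0,0,0],[0,0,0,0,0,0]]])

```text
time_s: 5.55
position: [0.4945, 0.0686, 0.1188]
tcp_rot: [[-0.929, -0.08, 0.36], [-0.067, 0.997, 0.047], [-0.363, 0.02, -0.932]]
force: [-0.2, 0.2, -0.2]
opening: 0.002
grasp_force: 0.0
```

Run:
```python
from h import *
np.set_printoptions(precision=3,suppress=True)
s=bot.read_state();print(s["time_s"],np.array(s["joint_positions"]),s["force"])
print(cnow(),delta(*cpose(-59,96,75),*now()))
p=bot.capture("wrist")
for q in("guard_lip","guard_hinge","toggle_tip"): print(q,[(np.round(box(CFG)[0].T@(atz(p,i["centre"],.1095)-box(CFG)[1])*1e3,1),i["confidence"],i["centre"]) for i in bot.pinpoint(p,q)])
im=p["image"];cv2.imwrite("pics/w4.png",im)
```

```text
5.55 [  -8.762   25.59   121.921   26.264   13.286 -127.71 ] [-0.194  0.19  -0.17 ]
(array([-83.06 ,  11.2  , 109.166]), np.float64(68.68816007987205)) [-19.207 -11.351  19.795   0.022   0.11    0.003]
guard_lip []
guard_hinge []
toggle_tip []
```

View pics/w4.png

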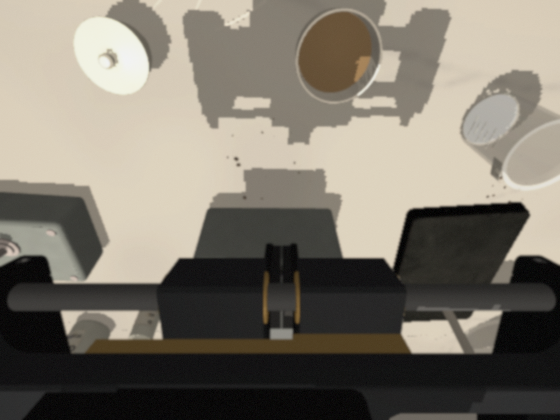

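The wrist view shows the box front face spanning columns 208–332 and the fingers at column 281. They are about 11 mm too far in +y, which agrees with the computed offset. I'll correct y, height and tilt before going in.

Run:
```python
from h import *
np.set_printoptions(precision=3,suppress=True)
print(delta(*cpose(-85,94,75),*now()))
```

```text
[  5.054 -11.318  12.237   0.022   0.108   0.003]
```

>>> play_rows(moves=[[[2,-4,4,0.011,0.054,0],[2,-4,4,0.011,0.054,0.003],[0,-3,4,0,0,0],[0,0,0,0,0,0],[0,0,0,0,0,0]]])

```text
time_s: 6.25
position: [0.4944, 0.0578, 0.1053]
tcp_rot: [[-0.964, -0.07, 0.258], [-0.068, 0.998, 0.018], [-0.258, 0.0, -0.966]]
force: [0.4, -0.4, -0.4]
opening: 0.005
grasp_force: 0.0
```

Run:
```python
from h import *
np.set_printoptions(precision=3,suppress=True)
s=bot.read_state();print(s["time_s"],np.array(s["joint_positions"]),s["force"])
print(cnow(),delta(*cpose(-60,95,75),*now()))
```

```text
6.25 [  -8.284   27.333  117.648    9.033   20.619 -110.354] [ 0.399 -0.368 -0.378]
(array([-84.998,   0.144,  94.265]), np.float64(75.03340588550486)) [-24.331  -0.145   5.752   0.     -0.001   0.   ]
```

>>> play_rows(moves=[[[-6,0,1.5,0,0,0],[-6,0,1.5,0,0,0],[-5,0,1,0,0,0],[-2,0,0.5,0,0,0],[0,0,0,0,0,0]]])

```text
time_s: 6.75
position: [0.5157, 0.059, 0.1064]
tcp_rot: [[-0.963, -0.071, 0.26], [-0.068, 0.998, 0.017], [-0.26, -0.001, -0.966]]
force: [-0.1, -0.3, 0.4]
opening: 0.009
grasp_force: 0.0
```

>>> play_rows(moves=[[[-1,0,0.3,0,0,0],[-1,0,0.3,0,0,0],[-1,0,0.3,0,0,0],[0,0,0,0,0,0],[0,0,0,0,0,0]]])

```text
time_s: 7.25
position: [0.5182, 0.0591, 0.1062]
tcp_rot: [[-0.963, -0.07, 0.259], [-0.068, 0.998, 0.017], [-0.259, -0.001, -0.966]]
force: [0.5, 0.1, 0.6]
opening: 0.007
grasp_force: 0.0
```

Run:
```python
from h import *
np.set_printoptions(precision=3,suppress=True)
s=bot.read_state();print(s["time_s"],np.array(s["joint_positions"]),s["force"])
print(cnow())
p=bot.capture("scene")
im=p["image"];cv2.imwrite("pics/s5.png",cv2.convertScaleAbs(cv2.resize(im[145:255,215:345],None,fx=6,fy=5.4,interpolation=cv2.INTER_CUBIC),alpha=1.6))
```

```text
7.25 [  -7.619   28.32   114.381    7.675   22.744 -108.361] [0.466 0.135 0.564]
(array([-61.238,  -0.213,  95.163]), np.float64(74.9737951852806))
```

>>> play_rows(moves=[[[-1,0,0.2,0,0,0],[-1,0,0.2,0,0,0],[-1,0,0.2,0,0,0],[0,0,0,0,0,0]]])

```text
time_s: 7.7
position: [0.5216, 0.0593, 0.1065]
tcp_rot: [[-0.963, -0.07, 0.259], [-0.068, 0.998, 0.017], [-0.26, -0.001, -0.966]]
force: [-0.4, 0.0, 0.5]
opening: 0.005
grasp_force: 0.0
```

>>> play_rows(moves=[[[-1,0,-3.9,0,0,0],[-1,0,-3.9,0,0,0],[-1,0,-3.9,0,0,0],[0,0,0,0,0,0]]])

```text
time_s: 8.1
position: [0.5216, 0.0593, 0.1194]
tcp_rot: [[-0.963, -0.07, 0.26], [-0.068, 0.998, 0.017], [-0.261, -0.001, -0.965]]
force: [0.1, -0.5, 0.9]
opening: 0.003
grasp_force: 0.0
```

Run:
```python
from h import *
np.set_printoptions(precision=3,suppress=True)
s=bot.read_state();print(s["time_s"],s["force"],cnow())
p=bot.capture("scene");a=p["image"];b=cv2.imread("pics/scene0.png")
print([(q,np.round(i["centre"],1),round(i["confidence"],2)) for q in("guard_top","guard_lip","toggle_tip","control_box","guard_hinge") for i in bot.pinpoint(p,q)[:1]])
f=lambda im:cv2.convertScaleAbs(cv2.resize(im[145:245,225:345],None,fx=3.3,fy=5,interpolation=cv2.INTER_CUBIC),alpha=1.6)
f=lambda im:cv2.convertScaleAbs(cv2.resize(im[145:255,235:335],None,fx=4,fy=4,interpolation=cv2.INTER_CUBIC),alpha=1.6)
cv2.imwrite("pics/s6.png",np.hstack([f(b),f(a)]))
```

```text
8.1 [ 0.094 -0.492  0.91 ] (array([-57.728,  -0.256, 108.341]), np.float64(74.86938900971819))
[('guard_top', array([278.8, 182.4]), 0.68), ('guard_lip', array([272.3, 198.7]), 0.72), ('toggle_tip', array([142. , 209.2]), 0.43), ('control_box', array([284.6, 215.6]), 0.94), ('guard_hinge', array([283. , 185.2]), 0.6)]
```

View pics/s6.png

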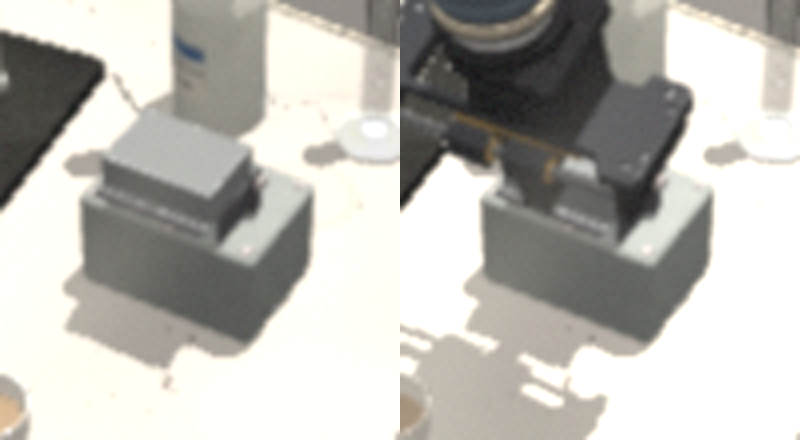

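The guard still looks shut (its right lip corner at (620,238) has not moved), with no contact force yet. I'll check where the lip is and where my model puts the finger.

Run:
```python
from h import *
np.set_printoptions(precision=1,suppress=True)
p=bot.capture("scene");B,o=box(CFG)
tb=lambda X:B.T@(X-o)*1e3
for q,z in(("guard_lip",.1095),("guard_top",.133),("control_box",0),("guard_hinge",.106)):
    print(q,[tb(atz(p,i["centre"],z)) for i in bot.pinpoint(p,q)[:2]])
a=cv2.resize(p["image"][160:235,235:335],None,fx=8,fy=8,interpolation=cv2.INTER_CUBIC);a=cv2.convertScaleAbs(a,alpha=1.8)
def L(X,Y,col):
    q=[tuple(int(k) for k in (proj(p,v)-[235,160])*8+4) for v in(X,Y)];cv2.line(a,*q,col,1)
b=lambda *v:o+B@np.array(v)/1e3
for v,w in(((-66,-39,109.5),(-66,39,109.5)),((-45,-65,80),(-45,65,80)),((-45,-65,80),(-45,-65,0)),((-45,-65,80),(45,-65,80)),((-45,65,80),(-45,65,0))):L(b(*v),b(*w),(0,0,255))
P,R=now();t=lambda x,y,z:P+R@np.array([x,y,z])/1e3
for sx in(-9.5,9.5):
    L(t(sx,-15,14),t(sx,15,14),(0,255,0))
    for sy in(-15,15):L(t(sx,sy,14),t(sx,sy,-40),(0,255,0))
for sy in(-15,15):L(t(-9.5,sy,14),t(9.5,sy,14),(0,255,0))
cv2.imwrite("pics/s7.png",a)
```

```text
guard_lip [array([-72.6,  -3.3, 109.5])]
guard_top []
control_box [array([-6.9,  1.4, -0. ])]
guard_hinge [array([-265.9,   -1.9,  106. ]), array([ -3.8,   5. , 106. ])]
```

View pics/s7.png

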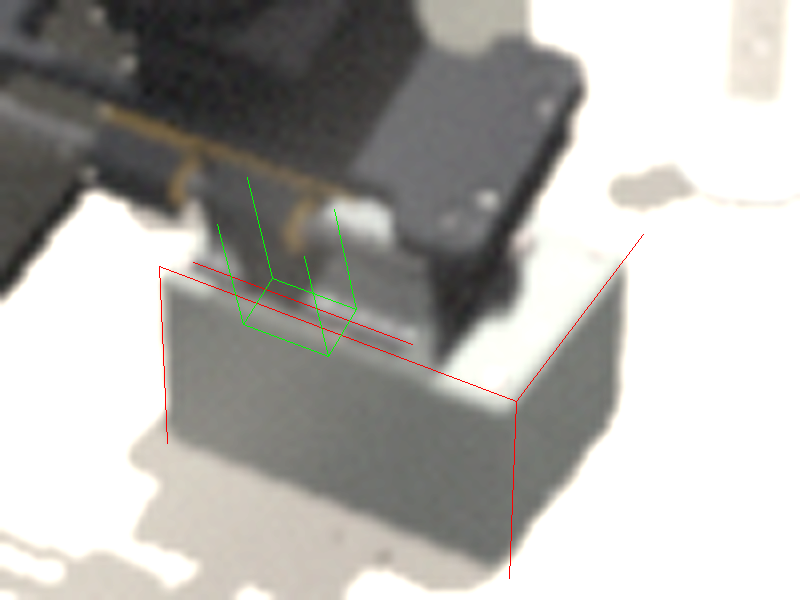

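```bash
cat >> h.py <<'E'
def track(a,b,boxes,r=10):
    g=lambda im:cv2.Laplacian(cv2.GaussianBlur(cv2.cvtColor(im,cv2.COLOR_BGR2GRAY),(3,3),0).astype(np.float32),cv2.CV_32F)
    g=lambda im:cv2.GaussianBlur(cv2.cvtColor(im,cv2.COLOR_BGR2GRAY),(3,3),0).astype(np.float32)
    A,Bb=g(a),g(b);out=[]
    for x0,x1,y0,y1 in boxes:
        m=cv2.matchTemplate(Bb[y0-r:y1+r,x0-r:x1+r],A[y0:y1,x0:x1],cv2.TM_CCOEFF_NORMED);_,v,_,l=cv2.minMaxLoc(m);out.append((l[0]-r,l[1]-r,round(v,2)))
    return out
E
python3 - <<'E'
from h import *
p=bot.capture("scene");b=cv2.imread("pics/scene0.png")
print(track(b,p["image"],[(276,294,196,212),(272,292,198,208),(300,318,190,206),(286,306,205,245)]))
t=bot.capture("top");print(track(cv2.imread("pics/top0.png"),t["image"],[(250,285,200,215),(245,300,170,185),(244,300,168,216)],6))
# guard silhouettes before / after, scene
for im in(p,t):
    r=bot.silhouettes(im,"guard_top")
    for i in r[:2]:
        ys,xs=np.nonzero(i["pixels"]);print(round(i["confidence"],2),xs.min(),xs.max(),ys.min(),ys.max(),len(xs))
print(cnow())
g=lambda im:im[192:214,270:298].mean(2).astype(int)
np.set_printoptions(linewidth=250)
print(g(b)[::1,::2]);print(g(p["image"])[::1,::2])
E
```

```text
[(0, 0, 0.97), (0, 0, 0.98), (0, 0, 1.0), (0, 0, 1.0)]
[(-3, -6, 0.81), (0, 0, 1.0), (0, -6, 0.72)]
0.63 259 289 185 203 179
0.88 254 284 182 199 429
(array([-58.25029612,  -0.18850918, 107.45391932]), np.float64(74.96532729385578))
[[ 64  64  64  63  66  73  93 112 115 109  64  56  59  49]
 [ 64  64  64  63  62  63  68  90 107  87  58  55  59  39]
 [ 73  67  63  63  61  62  59  63  82  66  57  55  50  35]
 [ 88  73  67  63  61  61  60  60  60  58  57  50  42  33]
 [ 86  80  76  71  63  61  59  57  58  58  55  47  38  35]
 [ 73  77  88  89  69  64  59  58  58  56  52  40  36  39]
 [ 69  68  83  90  85  73  63  59  57  57  49  37  36  51]
 [ 77  74  70  77  86  89  73  65  56  55  44  38  42  76]
 [ 79  81  77  67  72  84  85  74  69  62  42  36  66 109]
 [ 74  78  81  80  70  68  80  83  89  70  39  42  93 125]
 [ 69  72  76  81  73  65  65  76  86  73  40  59 117 129]
 [ 68  69  70  73  74  73  70  64  77  72  41  87 128 130]
 [ 70  67  64  67  70  74  75  72  80  74  51 113 129 129]
 [ 69  67  66  64  65  67  72  77  80  77  72 123 128 131]
 [ 67  68  66  65  62  63  66  70  75  77
[... 1030 characters left out ...]
4  78  86  79  69  69  81  93  78  41  65 128 141]
 [ 71  71  72  77  79  78  73  68  85  78  44  95 139 142]
 [ 71  70  68  70  73  79  81  78  87  79  56 124 141 140]
 [ 71  69  69  69  68  71  78  84  86  83  79 136 140 142]
 [ 71  70  70  69  67  67  69  76  81  84 107 138 141 150]
 [ 71  67  69  68  67  67  65  67  71  85 116 135 137 157]
 [ 69  69  68  68  66  65  66  64  66  78 103 122 132 141]
 [ 69  69  67  66  66  63  64  63  64  65  79  99 118 125]
 [ 71  68  67  66  65  64  66  63  63  64  64  75  91 111]
 [ 70  70  67  67  65  65  64  63  63  62  62  64  70  85]
 [ 72  69  67  66  65  62  64  63  62  62  62  63  65  66]
 [ 71  68  68  65  65  62  64  63  63  60  61  62  62  62]]
```

The guard hasn't moved (template shift is 0), so the fingertip is still short of the lip and must be slimmer than I modelled. I'll go back down and further in, tracking the guard in the scene picture.

>>> play_rows(moves=[[[1.3,0,4.8,0,0,0],[1.3,0,4.8,0,0,0],[1.3,0,4.8,0,0,0],[-2,0,0.5,0,0,0],[0,0,0,0,0,0]]])

```text
time_s: 9.35
position: [0.5235, 0.0595, 0.1034]
tcp_rot: [[-0.963, -0.07, 0.259], [-0.068, 0.998, 0.017], [-0.259, -0.001, -0.966]]
force: [1.0, 0.2, 0.6]
opening: 0.004
grasp_force: 0.0
```

>>> play_rows(moves=[[[-1,0,0.3,0,0,0],[-1,0,0.3,0,0,0],[-1,0,0.3,0,0,0],[0,0,0,0,0,0]]])

```text
time_s: 9.75
position: [0.5262, 0.0598, 0.1036]
tcp_rot: [[-0.963, -0.07, 0.259], [-0.068, 0.998, 0.018], [-0.259, -0.001, -0.966]]
force: [0.9, 0.5, -0.4]
opening: 0.005
grasp_force: 0.2
```

```bash
cat > chk.py <<'E'
from h import *
np.set_printoptions(precision=2,suppress=True,linewidth=200)
s=bot.read_state();c,phi=cnow();print(s["time_s"],"F",np.array(s["force"]),"C",c,phi,"q",np.array(s["joint_positions"]))
p=bot.capture("scene");b=cv2.imread("pics/scene0.png")
print("lip/lip2/box/box",track(b,p["image"],[(278,292,196,208),(284,292,192,204),(300,318,190,206),(286,306,205,245)],14))
E
python3 chk.py
```

```text
9.75 F [ 0.94  0.48 -0.41] C [-53.2   -0.14  92.55] 74.97881958444859 q [  -7.4    29.01  113.37    7.44   23.04 -107.92]
lip/lip2/box/box [(0, 0, 0.97), (-5, -2, 0.85), (0, 0, 0.98), (0, 0, 0.99)]
```

>>> play_rows(moves=[[[-1,0,0.3,0,0,0],[-1,0,0.3,0,0,0],[-1,0,0.3,0,0,0],[0,0,0,0,0,0]]])

```text
time_s: 10.2
position: [0.5267, 0.0601, 0.1029]
tcp_rot: [[-0.965, -0.071, 0.254], [-0.069, 0.997, 0.018], [-0.254, 0.0, -0.967]]
force: [-6.4, -2.8, 5.0]
opening: 0.002
grasp_force: 3.2
```

```bash
python3 chk.py
```

```text
10.2 F [-6.39 -2.82  5.02] C [-52.72   0.23  91.77] 75.26790295195197 q [  -7.33   29.15  113.1     7.26   23.47 -107.7 ]
lip/lip2/box/box [(0, 0, 0.97), (-4, -2, 0.84), (0, 0, 0.98), (0, 0, 0.99)]
```

Run:
```python
from h import *
np.set_printoptions(precision=3,suppress=True)
s=bot.read_state();F=np.array(s["force"]);M=np.array(s["moment"]);P,R=now();B,o=box(CFG)
print(F,M,s["opening"],s["grasp_force"])
r=np.cross(F,M)/(F@F);f=F/np.linalg.norm(F)
print("FT perp offset",r)
for ref,X in(("tcp",P),("base",np.zeros(3))):
    q=X+r; # line q+k f ; print points in box coords and in tool coords
    for k in(-.1,-.05,0,.05,.1): print(ref,k,B.T@(q+k*f-o)*1e3, R.T@(q+k*f-P)*1e3)
```

```text
[-5.037 -2.686  4.962] [-0.337  0.974 -0.071] 0.004686359303130363 3.181185662324424
FT perp offset [-0.081 -0.035 -0.102]
tcp -0.1 [-80.018   1.3   -64.301] [ 56.601   1.097 157.997]
tcp -0.05 [-114.472  -14.09   -31.498] [ 81.595 -14.251 117.504]
tcp 0 [-148.926  -29.481    1.305] [106.589 -29.599  77.01 ]
tcp 0.05 [-183.38   -44.871   34.108] [131.584 -44.947  36.517]
tcp 0.1 [-217.834  -60.262   66.911] [156.578 -60.294  -3.977]
base -0.1 [-609.607  -21.96  -167.198] [594.971 -21.534 122.789]
base -0.05 [-644.062  -37.351 -134.395] [619.965 -36.881  82.295]
base 0 [-678.516  -52.742 -101.592] [644.96  -52.229  41.802]
base 0.05 [-712.97   -68.132  -68.789] [669.954 -67.577   1.308]
base 0.1 [-747.424  -83.523  -35.986] [694.948 -82.925 -39.185]
```

The contact force is consistent with the lip bead sticking on the finger's side: the tip was deflected down and the friction points up. I'll ease off 1 mm, then lift straight up and check the guard.

>>> play_rows(moves=[[[1,0,-0.3,0,0,0],[-0.5,0,-2,0,0,0],[-0.5,0,-2,0,0,0],[-0.5,0,-2,0,0,0],[0,0,0,0,0,0]]])

```text
time_s: 10.75
position: [0.528, 0.0601, 0.1098]
tcp_rot: [[-0.963, -0.071, 0.258], [-0.068, 0.998, 0.018], [-0.259, -0.001, -0.966]]
force: [-3.6, 0.6, -0.1]
opening: 0.006
grasp_force: 1.7
```

```bash
python3 chk.py
```

```text
10.75 F [-3.62  0.58 -0.14] C [-51.32   0.04  98.77] 74.98849797302462 q [  -7.33   28.38  112.84    7.09   24.21 -107.48]
lip/lip2/box/box [(1, -1, 0.87), (-5, -5, 0.85), (0, 0, 0.99), (0, 0, 0.99)]
```

>>> play_rows(moves=[[[-0.5,0,-2.5,0,0,0],[-0.5,0,-2.5,0,0,0],[-0.6,0,-2.5,0,0,0],[-0.6,0,-2.5,0,0,0],[0,0,0,0,0,0]]])

```text
time_s: 11.3
position: [0.5285, 0.0597, 0.1206]
tcp_rot: [[-0.963, -0.07, 0.261], [-0.068, 0.998, 0.017], [-0.261, -0.001, -0.965]]
force: [-0.3, 0.1, -0.8]
opening: 0.007
grasp_force: 0.2
```

```bash
python3 chk.py
python3 - <<'E'
from h import *
p=bot.capture("scene");B,o=box(CFG)
for th in(0,.1,.2,.3,.5,.7):
    l=np.array([-66*np.cos(th)+3.5*np.sin(th),-39,106+66*np.sin(th)+3.5*np.cos(th)]);print(th,proj(p,o+B@l/1e3))
cv2.imwrite("pics/s8.png",p["image"])
E
```

```text
11.3 F [-0.3   0.13 -0.85] C [-50.8   -0.37 109.56] 74.85764251921835 q [  -7.36   27.15  112.4     6.67   25.73 -107.04]
lip/lip2/box/box [(1, -1, 0.91), (-4, -7, 0.84), (0, 0, 1.0), (0, 0, 1.0)]
0 [286.06304506 202.59472369]
0.1 [286.22155959 200.46792503]
0.2 [286.50749675 198.20044931]
0.3 [286.91870965 195.81652788]
0.5 [288.10038864 190.8050153 ]
0.7 [289.71794788 185.65700226]
```

Run:
```python
import cv2,numpy as np
f=lambda im:cv2.convertScaleAbs(cv2.resize(cv2.imread(im)[165:225,250:300],None,fx=8,fy=8,interpolation=cv2.INTER_CUBIC),alpha=1.8)
cv2.imwrite("pics/s9.png",np.hstack([f("pics/scene0.png"),f("pics/s8.png")]))
```

```text
(no output)
```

View pics/s9.png

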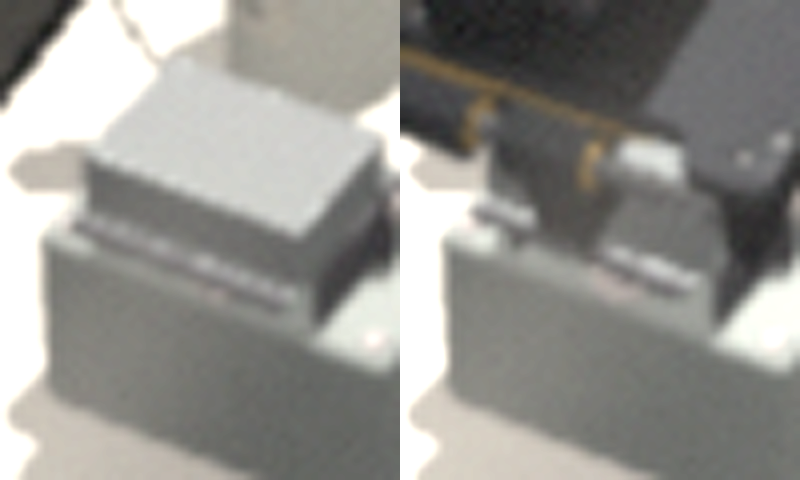

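The picture shows the lip raised: its right end went from (300,295) to (690,280), about 0.12 rad, with a gap beneath it and the box unmoved. I'll carry on up and forward.

>>> play_rows(moves=[[[-1.3,0,-2,0,0,0],[-1.3,0,-2,0,0,0],[-1.3,0,-2,0,0,0],[0,0,0,0,0,0]]])

```text
time_s: 11.8
position: [0.5308, 0.0599, 0.1273]
tcp_rot: [[-0.963, -0.07, 0.261], [-0.068, 0.998, 0.017], [-0.261, -0.001, -0.965]]
force: [-0.0, 0.2, 0.8]
opening: 0.007
grasp_force: 0.0
```

>>> play_rows(moves=[[[-1.5,0,0,0,0,0],[-1.5,0,0,0,0,0],[0,0,0,0,0,0]]])

```text
time_s: 12.1
position: [0.5335, 0.0602, 0.1277]
tcp_rot: [[-0.963, -0.07, 0.26], [-0.068, 0.998, 0.017], [-0.26, -0.001, -0.966]]
force: [0.3, 0.2, 0.0]
opening: 0.007
grasp_force: 0.0
```

```bash
cat > chk.py <<'E'
from h import *
np.set_printoptions(precision=2,suppress=True,linewidth=200)
s=bot.read_state();c,phi=cnow();print(s["time_s"],"F",np.array(s["force"]),"C",c,phi,"q5",s["joint_positions"][4])
p=bot.capture("scene");b=cv2.imread("pics/scene0.png");B,o=box(CFG);p["image"]
print("box",track(b,p["image"],[(300,318,190,206),(286,306,207,245)],6))
# guard angle: warp appearance of lip's right part (y -39..-22) predicted by rotation about hinge
g=lambda im:cv2.GaussianBlur(cv2.cvtColor(im,cv2.COLOR_BGR2GRAY),(3,3),0).astype(np.float32)
ref,cur=g(cv2.imread("pics/s8.png")),g(p["image"])
lip=lambda th,y:proj(p,o+B@np.array([-66*np.cos(th)+3.5*np.sin(th),y,106+66*np.sin(th)+3.5*np.cos(th)])/1e3)
T=ref[196:204,278:288]; res=[]
for th in np.arange(0,1.1,.04):
    d=lip(th,-32)-lip(.12,-32); best=-1
    for ex in(-1,0,1):
        for ey in(-1,0,1):
            w=cv2.getRectSubPix(cur,(10,8),(282.5+d[0]+ex,199.5+d[1]+ey))
            best=max(best,float(cv2.matchTemplate(w,T,cv2.TM_CCOEFF_NORMED)[0,0]))
    res.append((round(best,2),round(th,2)))
print("guard",sorted(res)[::-1][:4])
cv2.imwrite("pics/cur.png",p["image"])
E
python3 chk.py
```

```text
12.1 F [0.28 0.22 0.01] C [-45.89  -0.25 116.61] 74.91430669483164 q5 27.34181125911808
box [(0, 0, 1.0), (0, 0, 0.99)]
guard [(0.87, np.float64(0.08)), (0.87, np.float64(0.04)), (0.86, np.float64(0.0)), (0.85, np.float64(0.12))]
```

Run:
```python
import cv2,numpy as np
np.set_printoptions(linewidth=250)
for n in("scene0","s8","cur"):
    im=cv2.imread(f"pics/{n}.png").mean(2).astype(int);print(n);print(im[188:208:1,276:294:2].T)
```

```text
scene0
[[116 115  92  68  63  63  63  63  71  89  90  77  67  80  81  73  67  64  65  65]
 [115 114 107  83  66  62  61  61  63  69  85  86  72  70  73  74  70  65  62  63]
 [115 116 113  98  73  63  62  61  61  64  73  89  84  68  65  73  74  67  63  62]
 [114 115 115 113  93  68  59  60  59  59  63  73  85  80  65  70  75  72  66  61]
 [116 115 115 116 112  90  63  60  57  58  59  65  74  83  76  64  72  77  70  63]
 [116 115 115 116 115 107  82  60  58  58  57  56  69  89  86  77  80  80  75  67]
 [114 115 116 119 109  87  66  58  58  56  57  55  62  70  73  72  74  77  77  79]
 [116 110 105  87  64  58  57  57  55  52  49  44  42  39  40  41  51  72 100 107]
 [ 94  72  57  56  56  55  55  50  47  40  37  38  36  42  59  87 113 123 126 124]]
s8
[[ 47  45  45  50  59  64  69  77  92  81  69  83  94  96  90  77  70  68  68  67]
 [ 58  58  63  65  65  65  66  71  93  94  75  64  78  94  90  81  74  68  67  67]
 [ 63  59  62  64  66  64  65  64  74  99  98  79  73  81  87  86  81  71  66  65]
 [ 69  59  59  64  64  64  64  63  66  94 111  99  73  66  82  87  85  78  71  65]
 [ 74  66 
[... 457 characters left out ...]
67  64  83  86  76  71  68  68  68]
 [105 113 112  89  66  63  65  64  64  74  88  81  67  72  79  81  73  68  68  67]
 [124 125 122 105  79  64  63  64  62  67  77  94  91  72  67  80  81  72  67  66]
 [124 124 124 122 101  73  63  63  63  63  67  77  91  86  70  74  82  79  69  66]
 [122 125 124 126 129 104  68  61  60  60  62  67  79  91  81  68  77  83  75  68]
 [112 123 125 124 124 120  91  64  60  59  61  61  73  97  92  86  87  86  82  73]
 [ 98 119 128 131 120  93  73  64  61  60  61  59  66  76  78  79  79  83  85  85]
 [ 64  99 123 102  68  62  61  60  61  56  54  47  43  41  41  44  57  79 108 115]
 [ 32  34  33  34  36  44  51  53  51  43  41  40  40  45  65  94 123 135 138 135]]
```

The guard slipped off the tip and is shut again (the pixel rows match the start). I'll back out and go lower, since the fingertip fits well below the lip in front of the box face. Then I'll lift along the arc with deeper engagement.

>>> play_rows(moves=[[[12,0,-3,0,0,0],[12,0,-3,0,0,0],[4,0,13,0,0,0],[4,0,14,0,0,0],[3,0,14,0,0,0]]])

```text
time_s: 12.65
position: [0.5063, 0.0585, 0.0843]
tcp_rot: [[-0.964, -0.07, 0.258], [-0.068, 0.998, 0.018], [-0.258, -0.001, -0.966]]
force: [0.2, -0.2, 0.1]
opening: 0.001
grasp_force: 0.0
```

>>> play_rows(moves=[[[-4.8,0,1.3,0,0,0],[-4.8,0,1.3,0,0,0],[-4.8,0,1.3,0,0,0],[0,0,0,0,0,0],[0,0,0,0,0,0]]])

```text
time_s: 13.15
position: [0.5187, 0.06, 0.084]
tcp_rot: [[-0.965, -0.071, 0.25], [-0.069, 0.997, 0.019], [-0.251, 0.001, -0.968]]
force: [-6.8, -1.4, 0.8]
opening: 0.01
grasp_force: 3.3
```

```bash
python3 chk.py
```

```text
13.15 F [-6.81 -1.43  0.8 ] C [-60.73   0.66  72.81] 75.45572005632249 q5 20.081147934714906
box [(0, 2, 0.91), (0, 0, 0.97)]
guard [(0.24, np.float64(0.0)), (0.23, np.float64(0.04)), (0.22, np.float64(0.08)), (0.17, np.float64(0.12))]
```

The closed fingers' narrow side tapers towards the tip, so it leans the wrong way. I need the flat outer back of a finger, with the closing line in the tilt plane. I'll back off, turn 90° about the tool axis and set a 65° tilt.

>>> play_rows(moves=[[[15,0,-4,0,0,0],[15,0,-4,0,0,0],[10,0,-16,0,0,0.143],[0,0,-16,0,0,0.143],[0,0,0,0,0,0.143]]])

```text
time_s: 13.7
position: [0.475, 0.0559, 0.1152]
tcp_rot: [[-0.902, 0.342, 0.263], [0.358, 0.933, 0.017], [-0.24, 0.109, -0.965]]
force: [0.2, 0.2, 0.2]
opening: 0.004
grasp_force: 0.0
```

>>> play_rows(moves=[[[0,0,0,0,0,0.143],[0,0,0,0,0,0.143],[0,0,0,0,0,0.143],[0,0,0,0,0,0.143],[0,0,0,0,0,0.143]]])

```text
time_s: 14.2
position: [0.4751, 0.056, 0.1139]
tcp_rot: [[-0.458, 0.85, 0.261], [0.882, 0.47, 0.017], [-0.108, 0.238, -0.965]]
force: [-0.4, -0.3, -0.6]
opening: 0.002
grasp_force: 0.0
```

>>> play_rows(moves=[[[0,0,0,0,0,0.143],[0,0,0,0,0,0.143],[0,0,0,0,0,0.143],[0,0,0,-0.08,0,0],[0,0,0,-0.08,0,0]]])

```text
time_s: 14.7
position: [0.475, 0.0617, 0.1138]
tcp_rot: [[-0.076, 0.929, 0.363], [0.997, 0.066, 0.042], [0.015, 0.365, -0.931]]
force: [-0.1, 1.3, 0.7]
opening: 0.007
grasp_force: 0.0
```

```bash
cat >> h.py <<'E'
HT=15.0
def cpose(cx,cz,phi=65,y=0):
    B,o=box(CFG);f=np.radians(phi);n=np.array([np.sin(f),0,np.cos(f)]);z=np.array([np.cos(f),0,-np.sin(f)]);x=np.array([0,1.,0])
    R=B@np.stack([x,n,z],1);C=o+B@np.array([cx,y,cz])/1e3
    return C-R[:,1]*HT/1e3-bot.tips_ahead*R[:,2],R
def cnow():
    P,R=now();B,o=box(CFG);C=P+R[:,2]*bot.tips_ahead+R[:,1]*HT/1e3
    return B.T@(C-o)*1e3, np.degrees(np.arcsin(-R[2,2]))
E
python3 chk.py
python3 - <<'E'
from h import *
np.set_printoptions(precision=3,suppress=True)
print(bot.read_state()["joint_positions"]); print(delta(*cpose(-90,85),*now()))
p=bot.capture("wrist");cv2.imwrite("pics/w10.png",p["image"])
B,o=box(CFG)
print("guard_lip",[(np.round(B.T@(atz(p,i["centre"],.1095)-o)*1e3,1),i["centre"],i["confidence"]) for i in bot.pinpoint(p,"guard_lip")])
print("tip proj",proj(p,now()[0]+now()[1]@[0,0,.014]))
E
```

```text
14.7 F [-0.06  1.32  0.69] C [-97.85   5.58 106.25] 68.5876424180946 q5 10.689351865127318
box [(0, 0, 1.0), (0, 0, 1.0)]
guard [(0.85, np.float64(0.08)), (0.85, np.float64(0.04)), (0.83, np.float64(0.0)), (0.81, np.float64(0.12))]
[-10.113  25.532 125.091  34.875  10.724 -47.614]
[-6.335 -0.877 23.406 -0.063 -0.018 -0.   ]
guard_lip []
tip proj [282.188 245.211]
```

>>> play_rows(moves=[[[-2,0,8,-0.02,-0.006,0],[-2,0,8,-0.02,-0.006,0],[-2,-1,8,-0.02,-0.006,0],[0,0,0,0,0,0],[0,0,0,0,0,0]]])

```text
time_s: 15.35
position: [0.4835, 0.0611, 0.1001]
tcp_rot: [[-0.076, 0.913, 0.401], [0.997, 0.065, 0.042], [0.012, 0.403, -0.915]]
force: [-0.6, 1.4, -0.7]
opening: 0.008
grasp_force: 0.0
```

Run:
```python
from h import *
np.set_printoptions(precision=3,suppress=True)
s=bot.read_state();print(np.array(s["joint_positions"]),s["force"],cnow()); print(delta(*cpose(-62,85),*now()))
```

```text
[-10.315  28.313 126.481  70.952   6.867 -84.032] [-0.58   1.444 -0.711] (array([-89.062,   4.359,  93.305]), np.float64(66.19255811466269))
[-4.43  21.116 18.776 -0.021 -0.014  0.001]
```

>>> play_rows(moves=[[[-1,1,5,0,0,0],[-1,4,5,0,0,0],[-1,5,5,0,0,0],[-1,5,4,0,0,0],[0,3,0,0,0,0]]])

```text
time_s: 15.85
position: [0.5083, 0.0588, 0.0895]
tcp_rot: [[-0.075, 0.913, 0.401], [0.997, 0.064, 0.041], [0.012, 0.403, -0.915]]
force: [0.4, 0.5, 1.0]
opening: 0.003
grasp_force: 0.0
```

>>> play_rows(moves=[[[0,0,0,0,0,0],[0,0,0,0,0,0]]])

```text
time_s: 16.05
position: [0.5073, 0.059, 0.0896]
tcp_rot: [[-0.076, 0.913, 0.401], [0.997, 0.064, 0.042], [0.012, 0.403, -0.915]]
force: [0.6, 0.9, -0.8]
opening: 0.008
grasp_force: 0.0
```

Run:
```python
from h import *
np.set_printoptions(precision=3,suppress=True)
s=bot.read_state();print(np.array(s["joint_positions"]),s["force"],cnow()); print(delta(*cpose(-60,85,66),*now()))
```

```text
[ -9.951  30.53  123.582  65.246   6.978 -77.948] [ 0.589  0.949 -0.821] (array([-65.543,   0.674,  82.807]), np.float64(66.23356687953267))
[-0.482  5.896  0.282 -0.004 -0.014  0.001]
```

>>> play_rows(moves=[[[0,2,0,0,0,0],[0,2,0,0,0,0],[0,2,0,0,0,0],[0,2,0,0,0,0],[0,0,0,0,0,0]]])

```text
time_s: 16.55
position: [0.5144, 0.0595, 0.0928]
tcp_rot: [[-0.076, 0.913, 0.401], [0.997, 0.064, 0.042], [0.012, 0.403, -0.915]]
force: [0.0, -0.3, 0.1]
opening: 0.006
grasp_force: 0.0
```

```bash
cat > chk.py <<'E'
from h import *
np.set_printoptions(precision=2,suppress=True,linewidth=200)
s=bot.read_state();c,phi=cnow();print(s["time_s"],"F",np.array(s["force"]),"C",c,phi,"q",np.array(s["joint_positions"]))
p=bot.capture("scene");b=cv2.imread("pics/scene0.png");cv2.imwrite("pics/cur.png",p["image"])
print("box",track(b,p["image"],[(300,318,190,206),(286,306,207,245)],6))
m=p["image"].mean(2).astype(int);print(m[170:206,278:288:3].T)
E
python3 chk.py
```

```text
16.55 F [ 0.03 -0.31  0.1 ] C [-58.34   0.65  86.05] 66.23608469541605 q [ -9.69  30.25 122.44  55.31   7.58 -67.69]
box [(0, 0, 1.0), (0, 0, 1.0)]
[[ 52  49  52  60  82 104 118 119 108  89  71  65  63  62  60  60  57  54  49  48  47  48  50  57  61  63  66  74  77  71  63  70  78  79  76  70]
 [ 90  88  87  81  87 103 110 112 101  85  76  65  52  49  48  52  62  69  74  80  83  83  72  65  63  65  63  64  71  76  85  77  68  77  83  77]
 [ 75  71  68  66  75  82 106 122 124 125 126 126 125 125 125 125 125 126 113  95  89 100 122 103  68  62  62  61  63  70  82  91  83  69  79  85]
 [ 84  92  94  96  95  96  98 108 120 125 126 126 126 126 127 127 127 128 127 125 126 127 127 124  96  66  63  63  63  63  71  83  87  88  88  88]]
```

>>> play_rows(moves=[[[0,1.5,0.5,0,0,0],[0,1.5,0.5,0,0,0],[0,0,0,0,0,0]]])

```text
time_s: 16.9
position: [0.5177, 0.0597, 0.093]
tcp_rot: [[-0.075, 0.913, 0.401], [0.997, 0.064, 0.042], [0.012, 0.403, -0.915]]
force: [-0.8, -0.4, -0.2]
opening: 0.007
grasp_force: 0.0
```

>>> play_rows(moves=[[[0,1.5,0.5,0,0,0],[0,1.5,0.5,0,0,0],[0,0,0,0,0,0]]])

```text
time_s: 17.2
position: [0.5201, 0.0601, 0.093]
tcp_rot: [[-0.076, 0.914, 0.4], [0.997, 0.064, 0.042], [0.013, 0.402, -0.916]]
force: [-2.0, 0.2, -0.8]
opening: 0.006
grasp_force: 0.5
```

```bash
python3 chk.py
```

```text
17.2 F [-1.98  0.17 -0.8 ] C [-52.63   0.83  86.21] 66.30594988068353 q [ -9.46  30.39 121.56  50.35   7.99 -62.47]
box [(0, 0, 1.0), (0, 0, 1.0)]
[[ 52  48  46  50  68  92 105  90  69  62  62  62  62  63  62  62  57  55  51  45  50  51  55  64  65  64  66  73  79  72  64  70  79  80  74  69]
 [ 84  86  88  88  86  99 109 107  86  64  59  55  51  47  44  49  49  55  65  74  80  80  73  64  63  63  65  65  70  76  83  79  69  79  83  75]
 [ 74  70  74  82  83  79  93 114 122 122 115 106  98 106 118 122 113  94  85  83  88 110 124 100  68  63  61  62  63  69  82  92  82  67  79  83]
 [ 75  84  92  94  95  95  97 107 121 127 127 126 125 126 125 126 126 124 115 117 126 127 126 123  95  65  62  62  62  63  72  84  88  89  89  89]]
```

The contact force (−2, 0, −0.8) N is exactly normal to the finger back, so the bead is on it, and the lip is about 3.3 mm further than assumed. Lifting along the arc now.

>>> play_rows(moves=[[[0,2,-3.5,0,0,0],[0,2,-3.5,0,0,0],[0,2,-3.5,0,0,0],[0,0,0,0,0,0]]])

```text
time_s: 17.65
position: [0.5216, 0.0602, 0.1054]
tcp_rot: [[-0.076, 0.913, 0.4], [0.997, 0.065, 0.042], [0.013, 0.402, -0.915]]
force: [-0.9, 0.5, -0.7]
opening: 0.004
grasp_force: 0.5
```

```bash
sed -i 's/^CFG=.*/CFG=(.5953,.0645,4)/' h.py; python3 chk.py
```

```text
17.65 F [-0.89  0.46 -0.67] C [-54.49   1.03  98.66] 66.26517437987435 q [ -9.43  28.7  120.9   39.77   9.64 -51.76]
box [(0, 0, 1.0), (0, 0, 1.0)]
[[ 59  66  70  64  59  60  59  60  61  63  61  61  55  52  48  49  53  52  60  65  66  65  66  72  74  71  62  63  80  99  98  97  91  81  73  69]
 [ 86  94 103  92  69  60  58  56  52  48  44  45  53  66  71  72  77  74  68  67  66  67  66  66  68  75  82  78  73  89  93  87  88  89  83  75]
 [ 90  79  79  84  92  95  97  93  91  98 112 120 123 122 102  85  82  82  80  73  67  66  64  64  65  72  99  99  81  67  77  89  89  90  89  85]
 [ 96  96  96  95  95  99 112 122 124 125 123 123 125 125 123 114 116 123 123 104  76  67  65  66  65  66  73  95  93  87  89  89  88  87  88  88]]
```

The guard is lifting, with the lip 4 px higher (about 0.18 rad). Continuing.

>>> play_rows(moves=[[[0,2.5,-3.2,0,0,0],[0,2.7,-3.2,0,0,0],[0,2.7,-3.2,0,0,0],[0,0,0,0,0,0]]])

```text
time_s: 18.1
position: [0.5251, 0.0603, 0.1173]
tcp_rot: [[-0.076, 0.913, 0.4], [0.997, 0.064, 0.042], [0.013, 0.402, -0.915]]
force: [-0.5, 0.8, -1.2]
opening: 0.004
grasp_force: 0.4
```

```bash
python3 chk.py
```

```text
18.1 F [-0.45  0.82 -1.2 ] C [-50.94   0.88 110.52] 66.2576509259173 q [ -9.33  27.21 119.89  31.88  11.63 -43.64]
box [(0, 0, 1.0), (0, 0, 1.0)]
[[ 58  58  61  59  59  60  60  59  58  52  55  56  53  64  69  64  61  62  66  70  70  64  58  69  78  79  80  83  86 100  97  95  90  81  74  69]
 [ 62  59  57  56  51  48  45  43  45  51  58  61  67  70  71  70  71  70  71  70  71  70  68  65  75  87  91  95 100 101  95  88  88  88  85  75]
 [ 74  63  52  49  57  77  99 112 117 120 119 108  89  77  72  72  69  72  74  73  76  80  89  86  70  70  83  89  89  89  90  91  90  89  87  84]
 [ 96  96  95  95  96 109 118 121 120 121 121 118 110 110 106  89  79  77  76  76  77  75  77  91  87  79  87  88  89  89  88  89  90  88  87  87]]
```

>>> play_rows(moves=[[[0,2.7,1.1,0,0,0],[0,2.7,1.1,0,0,0],[0,2.7,1.1,0,0,0],[0,0,0,0,0,0]]])

```text
time_s: 18.55
position: [0.5298, 0.0611, 0.1156]
tcp_rot: [[-0.076, 0.916, 0.393], [0.997, 0.064, 0.043], [0.015, 0.395, -0.918]]
force: [-9.9, -5.2, 3.5]
opening: 0.008
grasp_force: 4.4
```

>>> play_rows(moves=[[[0,1.8,0.8,0,0,0],[0,1.8,0.8,0,0,0],[0,0,0,0,0,0]]])

```text
time_s: 18.85
position: [0.5336, 0.0614, 0.1156]
tcp_rot: [[-0.076, 0.916, 0.393], [0.997, 0.064, 0.043], [0.015, 0.395, -0.918]]
force: [-9.5, -4.3, 3.0]
opening: 0.007
grasp_force: 4.1
```

```bash
python3 chk.py
```

```text
18.85 F [-9.46 -4.3   3.03] C [-42.41   1.43 108.62] 66.69746293193016 q [ -8.97  27.78 118.43  28.25  12.7  -39.62]
box [(1, -2, 0.99), (1, -2, 0.99)]
[[ 54  58  58  59  60  61  59  62  64  67  70  64  56  50  45  44  46  51  55  56  53  59  70  82  86  96  98  99  91  81  75  70  69  68  69  69]
 [ 60  60  61  61  60  55  51  45  44  48  49  55  64  69  69  67  68  68  71  71  65  60  75  87  97 101  96  95  90  87  82  76  70  68  68  68]
 [ 52  48  42  41  45  53  67  84  91  86  79  75  70  69  69  68  67  69  67  73  89  85  69  75  86  91  89  89  88  88  87  85  77  68  66  66]
 [ 86  79  95 113 120 123 121 122 122 110  90  81  89  81  70  71  72  72  70  71  77  91  87  69  74  84  88  89  90  89  89  86  84  77  69  65]]
```

The bead sticks on the rubbery finger (friction above 1), and the last forward push slid the box by about 2 px. I'll unload at once, then raise the guard along its arc until the wedge angle is safe.

>>> play_rows(moves=[[[0,-1.4,-0.6,0,0,0],[0,-0.2,-1,0,0,0],[0,0,0,0,0,0]]])

```text
time_s: 19.2
position: [0.5308, 0.0612, 0.1162]
tcp_rot: [[-0.076, 0.917, 0.392], [0.997, 0.064, 0.043], [0.015, 0.395, -0.919]]
force: [-10.8, -5.0, 3.5]
opening: 0.003
grasp_force: 4.3
```

```bash
cat >> h.py <<'E'
def boxshift(p,ref="pics/scene0.png"):
    a=cv2.cvtColor(cv2.imread(ref),cv2.COLOR_BGR2GRAY).astype(np.float32);b=cv2.cvtColor(p["image"],cv2.COLOR_BGR2GRAY).astype(np.float32)
    W=np.float32([[1,0,0],[0,1,0]]);B,o=box(CFG);y0,y1,x0,x1=188,246,296,322
    # affine-translation ECC on the right side of the box
    t=a[y0:y1,x0:x1];_,W=cv2.findTransformECC(t,b[y0-6:y1+6,x0-6:x1+6],np.float32([[1,0,6],[0,1,6]]),cv2.MOTION_TRANSLATION,(3,60,1e-4),None,1)
    d=W[:,2]-6; X=o+np.array([0,-.065,.06]);J=np.stack([(proj(p,X+e)-proj(p,X))/1 for e in([.001,0,0],[0,.001,0])],1)
    return d,np.linalg.solve(J,d)
E
sed -i 's/^print("box".*/print("boxshift px, mm",*boxshift(p))/' chk.py; python3 chk.py
```

```text
19.2 F [-10.77  -4.97   3.48] C [-45.23   1.46 109.3 ] 66.7453300688516 q [ -9.05  27.56 118.75  28.47  12.67 -39.91]
boxshift px, mm [ 0.66 -1.35] [5.3  1.18]
[[ 57  59  59  60  59  60  61  58  63  66  65  61  56  53  50  49  49  55  61  64  57  58  70  75  78  80  92  99  99  94  88  77  71  70  69  67]
 [ 60  60  60  60  55  54  49  44  44  44  46  51  63  68  70  68  69  69  70  71  67  62  65  80  91 100 102  99  99  91  86  86  79  71  67  68]
 [ 49  43  40  40  47  60  81 101 110  98  82  79  75  70  68  69  68  69  68  71  87  90  80  66  78  88  89  89  89  87  89  88  87  79  70  67]
 [ 95  92  96 110 119 122 121 122 121 121 109  90  93  88  76  74  75  73  73  73  75  89  96  84  75  83  89  88  89  89  90  88  88  85  81  71]]
```

The push force stays constant as I back off and the box follows the finger, so it is tipping on its back feet rather than sliding. I'll back off fully to set it down.

>>> play_rows(moves=[[[0,-1.2,-0.5,0,0,0],[0,-1.2,-0.5,0,0,0],[0,-1.2,-0.5,0,0,0],[0,0,0,0,0,0]]])

```text
time_s: 19.65
position: [0.5268, 0.0609, 0.1161]
tcp_rot: [[-0.076, 0.917, 0.392], [0.997, 0.064, 0.043], [0.015, 0.394, -0.919]]
force: [-10.2, -6.1, 4.6]
opening: 0.004
grasp_force: 4.5
```

```bash
python3 chk.py
```

```text
19.65 F [-10.16  -6.07   4.61] C [-49.33   1.45 109.19] 66.7530605159028 q [ -9.19  27.4  119.31  29.5   12.36 -41.08]
boxshift px, mm [ 0.18 -0.43] [1.65 0.45]
[[ 58  59  60  61  61  61  62  60  58  52  56  60  58  63  64  58  55  57  62  68  68  62  59  68  77  79  79  83  95  98  98  91  84  76  70  67]
 [ 60  59  60  57  56  51  45  43  44  47  51  58  65  68  70  70  70  69  70  70  72  72  71  66  77  88  93  99  99  97  90  87  87  84  78  70]
 [ 64  53  43  43  52  68  86 100 113 118 108  89  79  73  72  69  71  71  70  72  72  79  89  85  69  76  86  90  90  89  89  90  90  88  85  77]
 [ 95  95  95  94 103 116 121 122 122 121 121 118 103 106 106  85  74  76  74  75  74  74  80  97  89  76  83  88  90  90  89  89  88  88  88  88]]
```

The box is settling back. With this friction the bead must not slide along the finger while opening. So I'll restart with the finger deep below the lip (d ≈ 41 mm), steeper at 70°, and follow the guard's arc all the way to the toggle.

>>> play_rows(moves=[[[0,-3,-1.3,0,0,0],[0,-7,-3,0,0,0],[0,-9,-4,0,0,0],[0,-7,-3,0,0,0],[0,0,0,0.057,0,0]]])

```text
time_s: 20.2
position: [0.5012, 0.0606, 0.1169]
tcp_rot: [[-0.076, 0.93, 0.36], [0.997, 0.064, 0.046], [0.02, 0.362, -0.932]]
force: [0.1, 0.5, -0.1]
opening: 0.005
grasp_force: 0.0
```

```bash
python3 chk.py
python3 - <<'E'
from h import *
np.set_printoptions(precision=3,suppress=True)
print(delta(*cpose(-76,70,70),*now()))
E
```

```text
20.2 F [ 0.07  0.54 -0.05] C [-75.09   2.92 109.33] 68.73102526785294 q [ -9.73  26.08 121.2   26.56  13.7  -38.68]
boxshift px, mm [-0.    0.02] [-0.06 -0.02]
[[107 113 116  98  67  59  52  48  43  45  45  56  77  96 114 122 125 124 125 122 101  74  65  62  64  64  65  75  77  72  63  71  79  80  74  69]
 [ 76  78  84  88  90 107 117 110 107 116 122 124 124 125 124 123 126 125 125 126 121 101  76  64  62  64  63  62  72  84  88  77  68  77  82  76]
 [ 95  94  92  93  93  97 119 127 125 125 125 125 125 124 124 125 126 125 125 124 125 125 123  96  68  62  61  61  62  68  81  91  82  69  79  84]
 [ 96  96  95  94  94  94  95 108 120 125 126 125 125 125 126 125 125 125 126 125 126 127 129 125  97  67  62  63  62  64  70  82  86  88  87  88]]
[ -1.815 -18.666  35.831   0.025  -0.017   0.   ]
```

The box is back exactly where it was (0.06 mm) and the guard is shut. Going down deep now.

>>> play_rows(moves=[[[-0.5,-4.7,9,0.008,-0.006,0],[-0.5,-4.7,9,0.008,-0.006,0],[-0.5,-4.7,9,0.008,-0.005,0],[-0.4,-4.6,9,0,0,0],[0,0,0,0,0,0]]])

```text
time_s: 20.75
position: [0.4979, 0.0585, 0.0756]
tcp_rot: [[-0.071, 0.938, 0.339], [0.997, 0.066, 0.026], [0.002, 0.34, -0.94]]
force: [0.1, 0.1, 0.0]
opening: 0.008
grasp_force: 0.0
```

Run:
```python
from h import *
np.set_printoptions(precision=3,suppress=True)
s=bot.read_state();print(np.array(s["joint_positions"]),s["force"],cnow()); print(delta(*cpose(-55,70,70),*now()))
```

```text
[ -9.054  31.695 122.301  34.625   8.039 -46.691] [0.141 0.073 0.027] (array([-78.709,   0.81 ,  67.525]), np.float64(70.11673537372897))
[-0.791 23.109  5.764 -0.002 -0.003  0.   ]
```

>>> play_rows(moves=[[[-0.3,7.5,1.9,0,0,0],[-0.3,7.5,1.9,0,0,0],[-0.2,7,1.8,0,0,0],[0,0,0,0,0,0]]])

```text
time_s: 21.15
position: [0.5232, 0.0589, 0.0802]
tcp_rot: [[-0.072, 0.936, 0.345], [0.997, 0.067, 0.025], [0.001, 0.346, -0.938]]
force: [0.6, 0.5, -0.6]
opening: 0.006
grasp_force: 0.0
```

>>> play_rows(moves=[[[0,1,0.3,0,0,0],[0,1,0.3,0,0,0],[0,0,0,0,0,0]]])

```text
time_s: 21.45
position: [0.5238, 0.0593, 0.0801]
tcp_rot: [[-0.072, 0.937, 0.343], [0.997, 0.067, 0.026], [0.001, 0.344, -0.939]]
force: [-0.1, -0.1, -0.1]
opening: 0.006
grasp_force: 0.0
```

```bash
python3 chk.py
```

```text
21.45 F [-0.06 -0.07 -0.14] C [-52.76  -0.19  72.13] 69.87854945291167 q [ -8.37  31.85 118.68  24.02  10.72 -35.37]
boxshift px, mm [-0.    0.01] [-0.04 -0.01]
[[ 88  80  70  65  61  59  51  49  49  50  55  60  63  62  64  64  64  65  64  60  59  61  60  56  56  56  51  55  63  64  62  70  78  79  74  69]
 [ 55  47  45  52  64  92 114 122 110  85  67  64  65  63  62  60  56  50  46  44  46  49  50  54  61  63  62  64  72  76  82  79  68  77  83  75]
 [ 90  93  90  86  90 102 113 120 115  95  77  65  54  47  45  45  50  60  71  79  85  99 117  99  68  62  62  61  63  69  81  91  82  68  78  84]
 [ 78  74  72  71  75  78  83  99 118 124 126 125 123 112  93  85  83  86  98 116 125 127 127 120  91  66  63  61  61  63  71  82  88  87  89  87]]
```

>>> play_rows(moves=[[[0,2,-3.5,0,0,0],[0,2,-3.6,0,0,0],[0,2.3,-3.4,0,0,0],[0,2.3,-3.4,0,0,0],[0,0,0,0,0,0]]])

```text
time_s: 22.0
position: [0.5262, 0.0596, 0.0965]
tcp_rot: [[-0.072, 0.937, 0.342], [0.997, 0.067, 0.027], [0.002, 0.343, -0.939]]
force: [-4.5, -1.8, 0.4]
opening: 0.004
grasp_force: 2.1
```

```bash
python3 chk.py
```

```text
22.0 F [-4.47 -1.75  0.42] C [-50.38   0.02  88.5 ] 69.9570294656195 q [ -8.28  29.77 117.67  18.63  13.66 -29.81]
boxshift px, mm [ 0.01 -0.  ] [ 0.01 -0.01]
[[ 54  47  42  44  50  54  59  62  63  62  63  64  62  63  66  68  66  59  57  54  50  49  52  58  63  59  65  77  84  96  98  97  90  82  74  68]
 [ 79  85  80  69  63  63  61  64  63  61  58  55  50  46  44  46  48  53  62  68  66  67  68  70  75  77  70  76  94  98  93  88  87  87  84  76]
 [103 112 118 105  78  60  52  48  44  43  48  52  61  70  78  82  88  80  69  67  67  67  68  68  75  98  95  74  69  82  89  90  89  90  88  84]
 [ 77  80  89  94  93  98 111 119 114 116 121 121 101  83  82  96 115 121  98  72  67  67  68  68  68  76  98  94  87  88  87  89  90  88  88  88]]
```

>>> play_rows(moves=[[[0,1.6,-3.5,0,0,0],[0,2.3,-3.1,0,0,0],[0,2.7,-2.9,0,0,0],[0,2.9,-2.7,0,0,0],[0,0,0,0,0,0]]])

```text
time_s: 22.55
position: [0.5338, 0.0596, 0.1121]
tcp_rot: [[-0.072, 0.935, 0.347], [0.997, 0.067, 0.025], [0.0, 0.348, -0.938]]
force: [-1.3, 0.1, 1.1]
opening: 0.002
grasp_force: 0.4
```

```bash
python3 chk.py
```

```text
22.55 F [-1.33  0.09  1.06] C [-42.76  -0.57 104.16] 69.6571760247122 q [ -8.12  28.12 116.21  15.31  16.3  -26.22]
boxshift px, mm [ 0.02 -0.01] [ 0.06 -0.02]
[[ 50  53  56  58  60  59  70  78  94 104  86  61  56  50  47  44  45  46  48  56  55  53  59  70  75  78  79  84  85  99  99  97  90  81  74  68]
 [ 61  62  62  62  61  60  57  53  57  60  56  62  71  67  65  65  69  68  62  59  75  87  89  90  88  91  90  95 102 100  95  89  88  87  83  75]
 [ 58  56  52  45  43  41  45  48  52  63  70  71  74  73  74  74  76  76  76  76  69  67  82  89  90  89  90  90  91  88  89  89  89  89  87  85]
 [ 54  50  53  68  85 104 112 112  95  80  92  92  86  85  85  86  86  86  87  90  88  80  83  87  88  90  90  89  89  89  88  88  88  88  87  87]]
```

The box is still (0.06 mm) and the guard is at about 0.53 rad. Now for the toggle stretch along the arc.

>>> play_rows(moves=[[[0,3.2,-2.3,0,0,0],[0,3.2,-2.2,0,0,0],[0,3.2,-1.8,0,0,0],[0,0,0,0,0,0]]])

```text
time_s: 23.0
position: [0.5401, 0.0601, 0.1209]
tcp_rot: [[-0.072, 0.936, 0.345], [0.997, 0.067, 0.026], [0.001, 0.346, -0.938]]
force: [0.2, -0.3, -0.8]
opening: 0.006
grasp_force: 0.2
```

```bash
python3 chk.py
```

```text
23.0 F [ 0.19 -0.32 -0.84] C [-36.43  -0.52 112.95] 69.73182443608651 q [ -7.93  27.34 114.89  13.39  18.39 -24.05]
boxshift px, mm [ 0.03 -0.01] [ 0.08 -0.04]
[[ 55  56  56  59  69  69  63  62  62  59  54  50  46  44  45  46  47  45  45  52  64  75  78  79  80  79  80  83  86  99  98  95  90  82  74  68]
 [ 60  57  58  61  64  59  57  57  52  48  48  53  60  62  62  86 118 130 120 101  90  90  89  90  89  89  90  96  99 100  95  87  87  88  84  75]
 [ 50  45  41  42  44  49  57  70  75  75  76  74  77  72  69  69  81 118 135 122 101  91  89  89  90  88  89  90  89  90  90  89  89  88  87  83]
 [ 56  69  79  88  98  97  82  77  76  78  87  89  92  94  93  88  77  76 115 133 122 100  91  87  88  88  89  87  87  88  89  88  89  89 101  97]]
```

>>> play_rows(moves=[[[0,1.5,0,0,0,0],[0,1.5,0,0,0,0],[0,0,0,0,0,0]]])

```text
time_s: 23.35
position: [0.542, 0.0604, 0.1212]
tcp_rot: [[-0.072, 0.936, 0.344], [0.997, 0.067, 0.026], [0.001, 0.345, -0.939]]
force: [-0.5, 0.5, 0.6]
opening: 0.002
grasp_force: 0.2
```

>>> play_rows(moves=[[[0,1,0,0,0,0],[0,1,0,0,0,0],[0,0,0,0,0,0]]])

```text
time_s: 23.65
position: [0.5439, 0.0606, 0.122]
tcp_rot: [[-0.072, 0.936, 0.344], [0.997, 0.067, 0.026], [0.001, 0.345, -0.939]]
force: [-0.1, 1.1, -0.2]
opening: 0.009
grasp_force: 0.2
```

```bash
python3 chk.py
```

```text
23.65 F [-0.11  1.12 -0.19] C [-32.69  -0.29 113.98] 69.83818117319173 q [ -7.8   27.4  114.24  12.81  19.05 -23.33]
boxshift px, mm [ 0.02 -0.02] [ 0.1  -0.02]
[[ 54  55  51  61  63  62  62  62  61  58  54  51  47  45  44  44  45  44  46  56  64  70  77  83  81  79  81  82  87  99  96  95  89  81  74  70]
 [ 65  67  68  72  66  57  49  46  43  44  47  50  53  66  91 104 107 112 103  92  89  89  88  89  89  90  89  96 101  99  95  87  88  87  83  75]
 [ 51  43  46  49  48  60  72  76  76  75  76  75  72  65  64  94 124 136 135 113  93  89  89  89  88  90  89  90  89  89  89  89  88  89  87  84]
 [ 56  69  80  89  85  79  77  77  79  84  88  94  97  92  79  66  80 117 135 136 122 100  90  88  88  89  89  89  88  89  88  88  87  90  99  98]]
```

>>> play_rows(moves=[[[0,1.4,0.5,0,0,0],[0,0,0,0,0,0],[0,0,0,0,0,0]]])

```text
time_s: 24.0
position: [0.5452, 0.0607, 0.1219]
tcp_rot: [[-0.072, 0.936, 0.344], [0.997, 0.067, 0.026], [0.001, 0.345, -0.939]]
force: [-0.1, -0.3, -0.1]
opening: 0.01
grasp_force: 0.1
```

>>> play_rows(moves=[[[0,1.4,0.5,0,0,0],[0,0,0,0,0,0],[0,0,0,0,0,0]]])

```text
time_s: 24.3
position: [0.5467, 0.0608, 0.1219]
tcp_rot: [[-0.072, 0.936, 0.344], [0.997, 0.067, 0.026], [0.001, 0.345, -0.939]]
force: [-0.7, 0.1, -0.1]
opening: 0.004
grasp_force: 0.1
```

```bash
python3 chk.py|head -2
python3 - <<'E'
from h import *
p=bot.capture("wrist");cv2.imwrite("pics/w11.png",p["image"])
B,o=box(CFG)
for q in("toggle_tip","guard_lip"): print(q,[(np.round(B.T@(atz(p,i["centre"],.121)-o)*1e3,1),i["centre"],i["confidence"]) for i in bot.pinpoint(p,q)])
for a in(-13,0,12): r=np.radians(a);print(a,proj(p,o+B@np.array([-34+36*np.sin(r),0,86+36*np.cos(r)])/1e3))
E
```

```text
24.3 F [-0.75  0.08 -0.13] C [-29.83  -0.26 113.97] 69.84703570249044 q [ -7.72  27.55 113.84  12.56  19.3  -23.  ]
boxshift px, mm [ 0.   -0.03] [0.11 0.06]
toggle_tip [(array([-47. ,   1.1, 121. ]), [282.1, 249.9], 0.59)]
guard_lip []
-13 [289.36497223 250.38357232]
0 [301.55800391 249.17462411]
12 [311.52260119 247.12704309]
```

>>> play_rows(moves=[[[0,1.4,0.5,0,0,0],[0,0,0,0,0,0],[0,0,0,0,0,0]]])

```text
time_s: 24.8
position: [0.5482, 0.0609, 0.122]
tcp_rot: [[-0.072, 0.936, 0.344], [0.997, 0.067, 0.026], [0.001, 0.345, -0.939]]
force: [-0.2, -0.2, -0.8]
opening: 0.003
grasp_force: 0.1
```

>>> play_rows(moves=[[[0,1.4,0.5,0,0,0],[0,0,0,0,0,0],[0,0,0,0,0,0]]])

```text
time_s: 25.1
position: [0.5497, 0.061, 0.122]
tcp_rot: [[-0.072, 0.936, 0.344], [0.997, 0.067, 0.026], [0.001, 0.345, -0.939]]
force: [-0.0, 0.5, -0.0]
opening: 0.005
grasp_force: 0.1
```

```bash
python3 chk.py|head -2
python3 - <<'E'
import cv2,numpy as np
a=cv2.resize(cv2.imread("pics/w11.png")[170:320,190:390],None,fx=4,fy=4,interpolation=cv2.INTER_CUBIC)
cv2.imwrite("pics/w11c.png",cv2.convertScaleAbs(a,alpha=1.8))
E
```

```text
25.1 F [-0.01  0.46 -0.03] C [-26.82  -0.27 113.98] 69.84621987608587 q [ -7.64  27.69 113.43  12.33  19.55 -22.68]
boxshift px, mm [ 0.   -0.02] [0.06 0.02]
```

View pics/w11c.png

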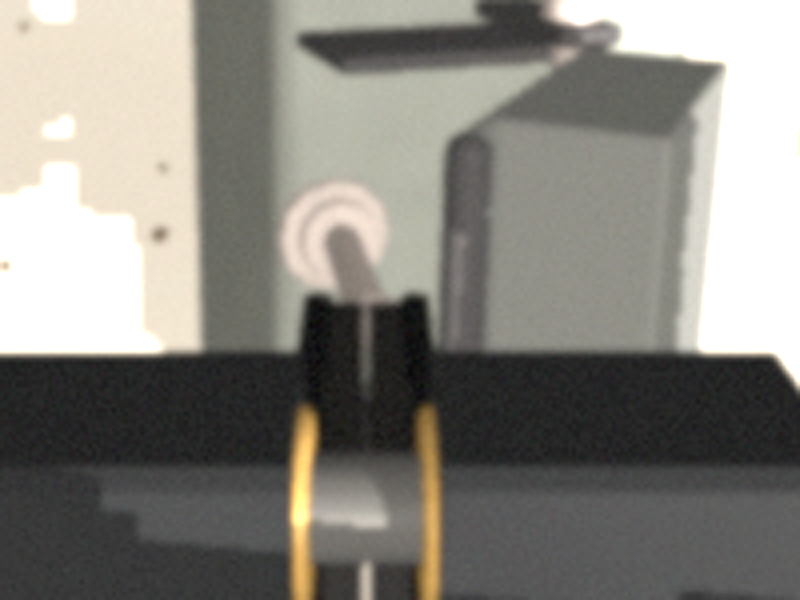

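The wrist view, taken 3 mm ago, shows the toggle's white base at crop (335,235). Its lever runs to (370,298) under the fingertips (303–430), and the raised guard is to the right (450–720). I'll check the numbers before going further.

Run:
```python
from h import *
np.set_printoptions(precision=1,suppress=True)
p=bot.capture("wrist");cv2.imwrite("pics/w12.png",p["image"]);B,o=box(CFG)
R=np.array(p["R"]);q=dict(p);c=-R.T@p["t"]-np.array([.003,.0002,.0001]);q["t"]=-R@c
tb=lambda X:B.T@(X-o)*1e3
cr=lambda a:(190+a[0]/4-.4,170+a[1]/4-.4)
print("base disc w11",tb(atz(q,cr((335,235)),.082)))
print("cam (box)",tb(c))
L=lambda y,x,z,pp=q:(proj(pp,o+B@np.array([x,y,z])/1e3)-[190,170])*4
print("pivot crop",L(0,-34,86),"panel pt",L(0,-34,81))
for a in(-13,-6,0,6,12):
    r=np.radians(a);print(a,"lever r=18:",L(0,-34+18*np.sin(r),86+18*np.cos(r)),"r=30",L(0,-34+30*np.sin(r),86+30*np.cos(r)),"tip",L(0,-34+36*np.sin(r),86+36*np.cos(r)))
P,Rt=now();P=P-[.003,.0002,.0001];
for v in((0,15,14),(0,-15,14),(9.5,15,14),(-9.5,15,14),(-9.5,-15,14),(-5,15,14)): print("finger",v,(proj(q,P+Rt@np.array(v)/1e3)-[190,170])*4)
print("box left front top corner",L(-65,-45,80), L(65,-45,80),"lip ends (a=41)",L(-39,-66*np.cos(.72),106+66*np.sin(.72)),L(39,-66*np.cos(.72),106+66*np.sin(.72)))
for n in("w11","w12"):
    im=cv2.imread(f"pics/{n}.png").astype(int);print(n)
    for r in(232,236,240,243,246,250): print(r,im[r,255:305].mean(1).astype(int))
```

```text
base disc w11 [-39.7   1.4  82. ]
cam (box) [-107.6   78.5  283.7]
pivot crop [368.9 243.6] panel pt [359.9 235.1]
-13 lever r=18: [382.2 279.5] r=30 [392.3 306.9] tip [397.8 321.8]
-6 lever r=18: [394.5 278.6] r=30 [414.  305.3] tip [424.6 319.8]
0 lever r=18: [404.7 277.4] r=30 [431.9 303.1] tip [446.6 317. ]
6 lever r=18: [414.5 275.9] r=30 [448.8 300.2] tip [467.3 313.3]
12 lever r=18: [423.6 273.9] r=30 [464.5 296.6] tip [486.4 308.8]
finger (0, 15, 14) [449.  296.4]
finger (0, -15, 14) [271.2 296.4]
finger (9.5, 15, 14) [450.2 243.6]
finger (-9.5, 15, 14) [447.9 347.9]
finger (-9.5, -15, 14) [272.4 347.9]
finger (-5, 15, 14) [448.4 323.7]
box left front top corner [307.8 537.4] [ 298.8 -110.3] lip ends (a=41) [419.4 651.5] [428.5 134. ]
w11
232 [ 59  60  62  68  79  95 112 122 123 116 112 115 122 124 123 112  98  79
  71  69  71  71  74  75  78  90 106 119 123 120 113 105 100  99  99 100
  99 100 100  99  98  98  98  97  87  67  53  54  61  67]
236 [ 61  60  64  69  78  84  96 110 120 122 122 118 116 117 119 121 115 101
  82  71  70  69  70  71  74  75  80  88  98 101 101  99 1
[... 1156 characters left out ...]
4  69  52  52  61]
240 [ 75  83  87  90  94  98 103 110 114 115 115 116 117 112  99  81  71  70
  69  72  73  74  75  76  82  90  96  98 100 101  99 101 101 100  99  99
  97  99  98  97  96  97  98  97  95  84  67  53  54  57]
243 [74 83 86 89 92 95 96 97 99 99 91 82 74 65 57 52 50 55 61 66 69 71 73 75
 75 83 88 92 94 95 97 97 96 94 91 82 69 61 58 60 67 77 87 94 92 81 62 51
 55 60]
246 [75 82 86 89 93 94 97 99 98 90 72 43 17 15  8 14 14 19 25 30 32 35 35 35
 45 52 60 54 43 40 42 41 41 39 33 23 15 11 11  8 15 39 69 89 93 81 63 50
 56 60]
250 [74 83 86 90 92 95 96 98 95 82 58 30 10 13  7 10 11 14 15 17 15 17 17 19
 30 49 57 49 32 21 13 16 16 17 16 14  8 13 10  7 12 25 51 75 87 76 57 50
 55 57]
```

In both frames the lever is still off and the finger passes over it, so the closed fingertips reach about 12 mm less far than assumed. I'll redo the same arc 12 mm deeper along the tool axis, quickly, since 25 s have gone.

>>> play_rows(moves=[[[0,-12,-4.4,0,0,0],[0,-17,-6.2,0,0,0],[0,-17,-6.2,0,0,0],[0,-4.8,13.1,0,0,0],[0,-4.8,13.1,0,0,0]]])

```text
time_s: 25.7
position: [0.5008, 0.0573, 0.0943]
tcp_rot: [[-0.072, 0.936, 0.345], [0.997, 0.067, 0.025], [0.0, 0.346, -0.938]]
force: [0.6, -0.3, 1.0]
opening: 0.005
grasp_force: 0.0
```

>>> play_rows(moves=[[[0,-4.8,13.1,0,0,0],[0,-4.8,13.1,0,0,0],[0,0,0,0,0,0]]])

```text
time_s: 26.0
position: [0.5001, 0.0576, 0.0647]
tcp_rot: [[-0.07, 0.937, 0.341], [0.998, 0.065, 0.026], [0.002, 0.342, -0.94]]
force: [-0.2, -0.0, -0.5]
opening: 0.012
grasp_force: 0.0
```

Run:
```python
from h import *
np.set_printoptions(precision=2,suppress=True)
s=bot.read_state();print(s["time_s"],np.array(s["joint_positions"]),s["force"],cnow()); print(delta(*cpose(-51,59,70),*now()))
```

```text
26.0 [ -9.14  33.35 122.46  44.33   6.58 -56.5 ] [-0.24 -0.03 -0.45] (array([-76.58,  -0.26,  56.66]), np.float64(70.01069747173273))
[ 0.28 24.84  6.55 -0.   -0.   -0.  ]
```

>>> play_rows(moves=[[[0,8.3,2,0,0,0],[0,8.3,2,0,0,0],[0,8.3,2,0,0,0],[0,1,0.3,0,0,0],[0,0,0,0,0,0]]])

```text
time_s: 26.5
position: [0.5261, 0.0596, 0.0693]
tcp_rot: [[-0.072, 0.937, 0.342], [0.997, 0.067, 0.026], [0.002, 0.343, -0.939]]
force: [-2.9, -0.2, 0.5]
opening: 0.004
grasp_force: 1.4
```

Run:
```python
from h import *
np.set_printoptions(precision=2,suppress=True)
s=bot.read_state();print(s["time_s"],np.array(s["force"]),cnow())
```

```text
26.5 [-2.91 -0.2   0.54] (array([-50.44,   0.02,  61.25]), np.float64(69.93889962487005))
```

>>> play_rows(moves=[[[0,1.2,-3.8,0,0,0],[0,1.5,-3.7,0,0,0],[0,1.9,-3.5,0,0,0],[0,2.1,-3.5,0,0,0]]])

```text
time_s: 26.9
position: [0.5288, 0.0595, 0.0856]
tcp_rot: [[-0.072, 0.936, 0.344], [0.997, 0.067, 0.026], [0.001, 0.345, -0.939]]
force: [-1.1, -0.9, 0.0]
opening: 0.007
grasp_force: 0.3
```

```bash
python3 chk.py
```

```text
26.9 F [-1.06 -0.85  0.04] C [-47.76  -0.31  77.66] 69.8085921292776 q [ -8.23  31.3  117.83  21.24  11.91 -32.43]
boxshift px, mm [ 0.01 -0.01] [0.04 0.01]
[[ 70  65  63  59  56  50  45  46  50  57  60  65  63  64  62  62  62  66  76  74  66  56  51  50  46  46  53  66  77  87  83  82  83  81  74  69]
 [ 47  46  55  72  92  94  76  63  62  63  64  63  64  63  59  55  51  45  48  49  51  62  66  72  71  71  66  83  98 100  95  88  87  88  82  75]
 [ 92  90  92  92 107 111  94  71  60  56  54  47  43  44  45  51  61  65  65  67  68  67  68  70  89  96  87  70  71  84  90  91  91  91  88  86]
 [ 77 106 106  89  82  87 108 119 119 109  95  78  71  76  82  96 114 122  99  73  69  69  67  69  68  78  92  90  85  89  88  89  88  88  88  88]]
```

>>> play_rows(moves=[[[0,2.2,-3.3,0,0,0],[0,2.4,-3.1,0,0,0],[0,2.7,-2.9,0,0,0],[0,2.9,-2.7,0,0,0]]])

```text
time_s: 27.35
position: [0.5343, 0.0598, 0.1002]
tcp_rot: [[-0.072, 0.936, 0.344], [0.997, 0.067, 0.026], [0.001, 0.345, -0.939]]
force: [0.1, 0.2, -0.9]
opening: 0.002
grasp_force: 0.2
```

```bash
python3 chk.py
```

```text
27.35 F [ 0.09  0.21 -0.89] C [-42.25  -0.42  92.23] 69.82175771773194 q [ -8.08  29.63 116.5   16.89  14.73 -27.82]
boxshift px, mm [ 0.01 -0.01] [ 0.05 -0.01]
[[ 50  42  39  43  48  56  60  61  60  61  65  70  85  84  70  61  56  51  49  46  48  50  58  60  57  52  61  76  85  99  97  95  90  82  75  70]
 [ 58  56  60  61  62  61  61  62  62  61  53  53  55  55  60  66  66  63  62  62  58  68  82  89  90  92  92  96 101 101  96  87  88  87  84  75]
 [ 77  65  61  61  59  56  53  47  43  44  43  47  54  62  68  71  73  72  76  79  83  75  69  81  89  89  90  90  90  88  90  90  90  90  89  83]
 [ 77  72  67  58  53  53  66  81  78  75  79  97  94  83  83  83  84  82  82  83  87  92  84  80  87  89  89  89  89  87  89  88  88  86  87  88]]
```

>>> play_rows(moves=[[[0,3.0,-2.4,0,0,0],[0,3.0,-2.2,0,0,0],[0,3.0,-1.8,0,0,0]]])

```text
time_s: 27.7
position: [0.5398, 0.0604, 0.109]
tcp_rot: [[-0.072, 0.937, 0.342], [0.997, 0.067, 0.026], [0.002, 0.343, -0.939]]
force: [-1.6, -0.8, -0.7]
opening: 0.009
grasp_force: 0.9
```

```bash
cat > lev.py <<'E'
from h import *
np.set_printoptions(precision=2,suppress=True,linewidth=220)
s=bot.read_state();print(s["time_s"],"F",np.array(s["force"]),"C",cnow())
p=bot.capture("wrist");cv2.imwrite("pics/wl.png",p["image"]);im=p["image"].astype(int)
for r in(226,230,234,238,241): print(r,im[r,255:310].mean(1).astype(int))
q=bot.capture("scene");print("box",*boxshift(q))
E
python3 lev.py
```

```text
27.7 F [-1.61 -0.83 -0.72] C (array([-36.8 ,  -0.18, 100.96]), np.float64(69.91555437832822))
226 [ 58  58  57  59  58  58  57  58  60  58  59  58  58  57  58  59  63  68  77  82  85  89  99 113 121 124 122 116 108 102 102 107 111 117 120 124 123 122 122 122 121 122 124 123 123 116 103  88  66  50  44  47  51  51
  53]
230 [ 58  60  57  59  57  57  58  58  59  59  59  57  59  59  59  61  62  70  75  82  95 111 123 125 120 107 102 109 119 125 126 123 121 116 113 111 114 118 122 125 128 128 128 125 125 120 112  91  66  51  54  61  69  71
  66]
234 [ 57  57  57  58  57  58  58  58  58  59  57  59  59  59  59  60  64  69  77  92 109 120 123 120 110 104 114 123 126 122 113  96  81  71  70  72  73  73  78  85 101 117 125 128 126 121 109  87  61  51  55  63  71  73
  69]
238 [ 58  58  58  58  58  59  59  58  58  59  58  58  60  60  59  60  64  69  77  86 101 117 124 123 115 109 115 124 126 125 118 104  86  75  69  70  69  71  71  74  75  78  92 105 114 110 100  79  59  51  58  67  72  75
  69]
241 [ 58  58  58  58  58  58  59  59  59  60  58  59  58  58  57  58  61  69  76  82  91 103 118 123 123 120 120 118 121 121 122 119 111  94  79  70  69  67  67  69  70  73  75  79  85  90  90  78  57  49  57  66  71  68
  60]
box [0.02 0.  ] [ 0.01 -0.05]
```

>>> play_rows(moves=[[[0,1.6,0.4,0,0,0],[0,1.6,0.4,0,0,0],[0,1.6,0.4,0,0,0]]])

```text
time_s: 28.1
position: [0.5451, 0.0607, 0.1094]
tcp_rot: [[-0.072, 0.936, 0.343], [0.997, 0.067, 0.026], [0.001, 0.344, -0.939]]
force: [-2.9, 0.5, 2.5]
opening: 0.009
grasp_force: 1.0
```

```bash
python3 lev.py
```

```text
28.1 F [-2.91  0.45  2.53] C (array([-31.47,  -0.2 , 101.4 ]), np.float64(69.86141677054077))
226 [ 58  58  58  58  57  58  58  58  60  64  71  78  84  85  89  98 111 120 122 121 118 112 106 104 102 105 109 114 118 117 116 114 116 117 120 123 124 121 114 105 100  98  99  99  98  98  97  98  98  93  82  60  45  42
  44]
230 [ 58  59  59  57  57  59  58  59  60  64  70  77  87 100 115 124 125 120 109 105 111 118 124 125 125 124 122 120 120 121 123 127 129 128 128 126 125 123 122 115 106 101 100 100  99 100  99 101  98  94  80  56  41  43
  46]
234 [ 56  56  58  58  58  58  59  60  60  63  70  81  97 113 123 124 118 108 108 118 125 127 124 113  96  82  75  73  73  74  77  80  89 103 116 124 126 125 121 115 107 102 100 101 100 101 100 100 100  93  78  59  49  54
  58]
238 [ 58  59  58  61  58  61  60  60  60  64  72  80  92 108 121 125 121 113 111 118 124 127 122 113  97  82  74  71  74  74  73  73  73  74  75  81  90 100 104 102 101 102 102 101 100 101 100 100  98  94  77  55  48  56
  66]
241 [ 57  58  60  60  60  60  59  60  60  65  71  76  83  95 109 118 122 119 116 118 120 122 123 123 118 112  99  86  76  75  72  73  72  75  74  73  72  73  74  80  86  95  98  99 101 101 101 100  98  90  72  53  51  60
  68]
box [ 0.03 -0.02] [ 0.12 -0.02]
```

The lever is turning (its slope went from 0.42 to about 0.8) and the box is still. Keep pushing to the stop.

>>> play_rows(moves=[[[0,1.7,0.6,0,0,0],[0,1.7,0.6,0,0,0],[0,1.7,0.6,0,0,0]]])

```text
time_s: 28.5
position: [0.5508, 0.061, 0.1095]
tcp_rot: [[-0.072, 0.936, 0.344], [0.997, 0.067, 0.026], [0.001, 0.345, -0.939]]
force: [-1.5, -0.3, 0.3]
opening: 0.007
grasp_force: 0.7
```

```bash
python3 lev.py
```

```text
28.5 F [-1.5  -0.32  0.31] C (array([-25.77,  -0.3 , 101.54]), np.float64(69.83678146051007))
226 [ 58  63  67  75  83  85  87  91  99 111 119 122 121 117 113 111 108 106 107 107 108 112 114 114 116 120 122 123 123 121 115 107 101  99  97  98  98  96  97  98  99  97  97  97  98  97  98  98  97  97  96  96  91  80
  57]
230 [ 60  61  67  74  82  92 108 121 126 124 117 109 105 111 119 125 125 126 125 126 127 127 128 128 129 129 127 125 125 125 123 117 109 101  99  99  99  99  98  99  98 100 100  98  99  98  97  98  97  97  97  97  91  78
  55]
234 [ 60  62  67  75  90 108 119 125 121 113 105 114 123 126 125 118 109  95  85  81  78  78  77  81  89 100 112 120 125 126 124 119 114 106 100 100  99 100 100 100 100 100  99  99 101  99  99  97  98  97  97  96  90  75
  53]
238 [ 60  61  67  75  90 108 120 124 121 112 109 117 124 126 122 115 100  86  80  79  78  79  80  79  79  78  77  77  77  82  89  92  97  98  98 100  99 100 100 102  99  99  98 100  99  98  98  98  98  96  97  95  89  72
  50]
241 [ 60  63  69  73  83  97 112 122 125 119 114 112 116 121 119 119 116 109 100  92  83  80  78  78  77  78  79  79  79  77  77  77  75  80  82  87  91  94  94  96  97  96  98  98  98  98  99  98  98  98  97  95  85  67
  50]
box [ 0.01 -0.02] [0.06 0.02]
```

>>> play_rows(moves=[[[0,1.5,0.5,0,0,0],[0,1.5,0.5,0,0,0],[0,0,0,0,0,0]]])

```text
time_s: 28.9
position: [0.5538, 0.0613, 0.1095]
tcp_rot: [[-0.072, 0.936, 0.344], [0.997, 0.067, 0.026], [0.001, 0.345, -0.939]]
force: [0.2, -1.1, 0.1]
opening: 0.005
grasp_force: 0.3
```

```bash
python3 lev.py
```

```text
28.9 F [ 0.16 -1.09  0.13] C (array([-22.68,  -0.28, 101.57]), np.float64(69.84463759544653))
226 [ 84  85  87  91  99 109 117 121 121 118 115 112 110 107 105 106 108 110 111 113 116 119 121 122 121 116 109 103 100  98  97  99  99  97  98  98  97  97  98  97  97  98  99  98  99  97  97  95  97  96  97  98  97  95
  89]
230 [ 83  95 112 121 126 123 118 109 105 109 119 123 125 126 126 128 129 129 129 129 128 126 123 120 120 123 123 116 108 101  99  99 100  99  99  99  99  99 100 100  99  99  98  97  97  97  96  97  97  97  97  98  98  95
  87]
234 [ 93 111 120 124 120 110 107 115 125 127 124 119 108  96  87  83  82  83  85  90  98 106 114 120 124 126 123 120 113 105  99  99 100  98 100  99  99 100  99 100  99  98  99  97  97  98  97  97  98  98  98  97  99  95
  82]
238 [ 98 115 123 124 117 109 112 122 126 126 121 111  95  85  83  83  84  82  82  83  81  81  77  78  79  83  86  90  92  95  97  99 100 100 100 100 100 101 100  98  99  98  97  97  98  97  97  96  96  97  96  98  97  92
  77]
241 [ 87 101 117 123 123 118 114 116 123 125 123 119 109  98  87  81  80  80  81  84  83  83  82  83  82  82  80  77  79  78  77  81  84  88  93  97  96  95  95  95  97  97  97  97  97  97  97  97  97  98  97  98  97  91
  77]
box [ 0.03 -0.01] [ 0.07 -0.04]
```

>>> play_rows(moves=[[[0,1.4,0.5,0,0,0],[0,1.4,0.5,0,0,0],[0,0,0,0,0,0]]])

```text
time_s: 29.3
position: [0.555, 0.0616, 0.1091]
tcp_rot: [[-0.072, 0.937, 0.34], [0.997, 0.067, 0.026], [0.002, 0.341, -0.94]]
force: [-3.8, -2.1, 2.9]
opening: 0.01
grasp_force: 2.6
```

```bash
python3 lev.py
python3 - <<'E'
from h import *
import numpy as np
np.set_printoptions(precision=1,suppress=True)
p=bot.capture("wrist")
for hx in(.590,.5953):
    B,o=box((hx,.0645,4));pr=lambda a,r,w=0:proj(p,o+B@np.array([-34+r*np.sin(a)+w*np.cos(a),0,86+r*np.cos(a)-w*np.sin(a)])/1e3)
    print(hx,"disc",proj(p,o+B@np.array([-34,0,82])/1e3))
    for d in(-13,-6,0,6,12):
        a=np.radians(d);print(d,pr(a,0),"c18",pr(a,18),"c28",pr(a,28),"Redge",pr(a,5,3.5),pr(a,18,3.5))
for n in("toggle_tip",): print([(i["centre"],i["confidence"]) for i in bot.pinpoint(p,n)])
E
```

```text
29.3 F [-3.79 -2.1   2.89] C (array([-21.52,   0.01, 101.1 ]), np.float64(70.03156731480907))
226 [ 88  88  90  97 106 116 121 122 120 119 117 117 113 111 113 113 115 118 121 120 122 122 122 116 109 101  99  99  99  98  97  99  97  98  98  97  98  98  96  97  97  99  98  96  99  97  97  97  98  98  97  96  98  98
  95]
230 [ 96 112 123 126 124 119 109 103 104 111 120 121 125 126 128 128 129 128 128 127 123 119 118 120 123 121 114 104 100  98  98  98  98  99  98  98  99  99  98  99  98  97  97  98  96  96  98  97  99  97  98  99  97  97
  93]
234 [112 122 126 120 110 105 114 123 127 126 122 115 107  97  90  89  88  94 104 113 121 125 127 126 126 123 118 112 104 101  99  99  99 100  99  99 100 100  98  98  99  98  99  98  96  98  97  97  98  98  98  99  99  99
  94]
238 [118 123 122 114 108 113 122 126 124 118 106  90  84  83  83  82  83  81  80  79  80  78  81  85  92  99 103 100 100  99 100 101 101 101  99 102 100  99  99  99  99  99  99  98  97  96  97  95  98  98  97  97  98  97
  92]
241 [109 120 124 120 113 111 118 126 126 123 113 100  88  79  79  80  81  82  84  84  82  82  80  
[... 422 characters left out ...]
 240.9] [284.  248.1]
6 [270.3 239. ] c18 [281.6 248.4] c28 [288.7 254.3] Redge [277.9 240.6] [286.4 247.4]
12 [270.3 239. ] c18 [284.1 247.8] c28 [292.8 253.3] Redge [278.3 240.3] [288.6 246.7]
0.5953 disc [275.6 236.6]
-13 [277.5 238.5] c18 [280.5 248.8] c28 [282.4 255.4] Redge [283.3 241. ] [285.8 248.6]
-6 [277.5 238.5] c18 [283.8 248.6] c28 [287.9 254.9] Redge [284.  240.7] [289. 248.]
0 [277.5 238.5] c18 [286.6 248.2] c28 [292.3 254.4] Redge [284.6 240.4] [291.6 247.5]
6 [277.5 238.5] c18 [289.2 247.8] c28 [296.6 253.6] Redge [285.1 240.1] [293.9 246.8]
12 [277.5 238.5] c18 [291.7 247.2] c28 [300.5 252.6] Redge [285.4 239.8] [296.1 246.1]
[([300.0, 256.3], 0.76), ([41.2, 159.4], 0.72)]
```

The lever slope is now 1.8, the predicted value for fully on. The network places the ball at (300,256), where the model puts it at +12°. The force rise marks the stop. One small extra push, then out.

>>> play_rows(moves=[[[0,1,0.3,0,0,0],[0,0,0,0,0,0]]])

```text
time_s: 29.7
position: [0.5552, 0.0617, 0.109]
tcp_rot: [[-0.073, 0.938, 0.339], [0.997, 0.068, 0.027], [0.002, 0.34, -0.94]]
force: [-6.3, -2.3, 4.6]
opening: 0.004
grasp_force: 3.7
```

```bash
python3 lev.py
```

```text
29.7 F [-6.28 -2.31  4.58] C (array([-21.3 ,   0.08, 100.96]), np.float64(70.11000155282717))
226 [ 87  88  90  96 109 118 121 121 121 120 119 117 115 113 111 114 117 119 121 122 123 123 120 114 109 102  99  99  99  99  98  97  98  97  98  98  96  97  97  98  99  97  99  98  97  98  97  97  96  97  96  97  97  98
  97]
230 [ 99 113 123 127 124 118 109 102 103 110 118 121 124 126 128 129 129 128 127 126 124 124 124 124 125 120 111 102  98  99  98  99  99  98  99  99  98  98  99  98  98  99  98  98  97  96  95  97  98  97  98  99  98  99
  97]
234 [115 124 123 117 106 106 116 124 126 124 121 115 106  97  93  92  93  99 108 115 122 126 126 127 125 123 119 110 102 101 100  99 100 100  99 100 100  99 100  99  98  98  97  98  97  98  97  99  98  99  99  98  97 100
  94]
238 [120 125 121 113 108 116 123 125 124 116 101  88  84  83  83  83  81  82  80  78  80  80  83  88  96 102 106 102 100 100 100 100 100 100  99 100  98  99  99  99  99  98  97  98  97  97  97  98  98  97  96  99  96  97
  93]
241 [113 121 123 118 112 113 121 125 125 122 114 100  87  80  80  79  81  83  82  84  83  82  81  80  80  78  78  78  80  85  90  95  98  99  99  98  97  95  95  95  96  95  97  98  97  97  97  98  97  97  97  96  98  98
  92]
box [0.01 0.  ] [-0.   -0.02]
```

Firm stop (6 N) with the box unmoved. Withdrawing.

>>> play_rows(moves=[[[0,-6,-2.2,0,0,0],[0,-11,-3.5,0,0,0],[0,-13,-4,0,0,0],[0,-15,-4.5,0,0,0],[0,-18,-6,0,0,0]]])

```text
time_s: 30.3
position: [0.4917, 0.0566, 0.1072]
tcp_rot: [[-0.072, 0.936, 0.345], [0.997, 0.067, 0.025], [0.0, 0.346, -0.938]]
force: [0.4, 0.1, -0.3]
opening: 0.006
grasp_force: 0.0
```

>>> play_rows(moves=[[[0,-20,-8,0,0,0],[0,-15,-10,0,0,0],[0,0,0,0,0,0]]])

```text
time_s: 30.6
position: [0.4496, 0.0544, 0.1117]
tcp_rot: [[-0.071, 0.937, 0.341], [0.997, 0.066, 0.026], [0.002, 0.342, -0.94]]
force: [0.1, 0.7, 0.1]
opening: -0.001
grasp_force: 0.0
```

```bash
python3 chk.py
python3 - <<'E'
from h import *
q=bot.capture("scene");b=cv2.imread("pics/scene0.png")
d=np.abs(q["image"].astype(int)-b).mean(2)
names={"guard":(265,292,192,208),"low_box":(330,395,220,270),"crucible":(270,295,255,282),"tin":(215,245,235,262)}
print({k:round(d[y0:y1,x0:x1].mean(),1) for k,(x0,x1,y0,y1) in names.items()},track(b,q["image"],[(276,294,196,212),(268,292,180,206)]+[tuple(v) for k,v in names.items() if k!="guard"],5))
s=bot.read_state();print(s["time_s"],s["force"])
E
```

```text
30.6 F [0.07 0.66 0.07] C [-127.2     0.18  103.65] 70.01809650118214 q [-11.08  24.74 127.61  32.31   9.85 -46.18]
boxshift px, mm [-0.01  0.01] [-0.04 -0.01]
[[ 35  37  36  39  38  44  76 109 124 125 125 126 126 126 125 125 125 126 125 125 115  89  68  66  64  65  65  76  91  92  77  74  79  79  75  69]
 [ 90  87  81  75  74  95 115 124 125 125 126 125 126 126 125 125 126 126 127 127 125 116  90  68  63  64  64  65  73  87  91  80  68  77  83  77]
 [ 97  94  95  95  95  98 119 129 125 126 125 126 126 126 126 126 127 126 125 127 127 126 124  98  69  63  62  63  63  70  81  92  82  69  79  84]
 [ 96  97  96  96  95  95  96 107 122 126 127 125 126 125 125 126 125 126 126 126 126 127 129 126  98  67  62  63  62  65  72  84  88  87  90  89]]
{'guard': np.float64(5.9), 'low_box': np.float64(13.4), 'crucible': np.float64(15.3), 'tin': np.float64(16.9)} [(0, 0, 1.0), (0, 0, 0.97), (0, 0, 1.0), (0, 0, 1.0), (1, 1, 0.69)]
30.7 [0.71208988 0.16550888 0.00355782]
```

The guard is fully shut, the box is unmoved, and the tool is clear. Handing in.

```bash
python3 -c "
from rig import bot
print(bot.hand_in())"
```

```text
the job is handed in; nothing more can be done
None
```

The job is handed in at about 31 s: the toggle was pushed to its stop at the back and the guard is shut over it, with the tall box back in its place, but earlier attempts let the guard drop shut several times and one tipped the box up briefly (about 10 N).

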